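# Load the lug coupons into the soak rack

### The job

Push the release rod through the slot of the latch housing to unlatch the rack's orange cover, put the rod back into its hole in the stand, then lift the cover off and set it down upright on the table clear of the rack. Slide every coupon on the table into the yoke of its own colour and secure it with a pin (any pin) dropped through both ears and the coupon's eye until its collar is fully home. Leave the timer, marker and bottle alone.

Things in the scene. Friction and masses are not known exactly. Their poses are not given: they have to be found in the camera images.
- rack: Fixed grey rack; origin on the table, z up. Base x -98..+44, y -133..+143 mm. Three yokes at x = 0, mouths towards -x: red y = -91, blue -25, yellow +41. In front of each mouth a rail 14 mm wide, top z = 40, carries the coupon (x -94..-20), with guide posts 34 mm apart at x -53..-41, top z = 50. White latch housing at y 90..140, x -25..25, top z = 65.
- slot (a point): Middle of the slot in the top of the latch housing, on its upper face, 65 mm over the table (rack frame x 0, y +120). Slot 16 mm (x) x 24 mm (y), going straight down. The hidden brass tab's top lies 31 mm below this point when latched, about 45 mm below when fully pressed.
- latch (a joint): Latch rocker, rad: 0 = hook over the cover's lug, 0.28 = tab fully down and hook clear (free from about 0.2). It takes about 7 N straight down on the tab and stays where it is pushed (no spring).
- cover: Orange cover on the yokes, 188 (y) x 70 x 60 mm, open below, 0.25 kg. Black bar handle on top: 70 long along y, 16 wide, z 75..89, feet under its middle 60 mm. Origin at the underside below the handle's middle; starts 10 mm above the table, at rack y = -25. Steel lug on its +y end sits under the latch hook. Lift it straight up 70 mm or more to clear the yokes.
- rod: Release rod, standing in the stand at the start (foot 8 mm above the table): steel shank 10 mm thick, 70 long, then a green handle 22 mm thick from 70 to 112 mm. Origin at the foot (tip) of the shank, z up along the rod. 0.07 kg.
- stand: Fixed wooden block 110 x 110 x 50 mm with four vertical 12 mm holes 42 mm deep (bottom 8 mm above the table), at x, y = +-30 mm; origin at the underside, z up.
- pin_1: Steel shackle pin, standing in the stand at the start: 10 mm shank 40 mm long, its last 13 mm tapered to 4 mm, 20 mm collar 4 thick, black round grip 16 mm in diameter above it up to 30 mm over the origin. Origin at the centre of the collar's underside (where the shank begins), z up along the pin towards the grip. 0.06 kg. All pins are alike.
- pin_2: Steel shackle pin, standing in the stand at the start: 10 mm shank 40 mm long, its last 13 mm tapered to 4 mm, 20 mm collar 4 thick, black round grip 16 mm in diameter above it up to 30 mm over the origin. Origin at the centre of the collar's underside (where the shank begins), z up along the pin towards the grip. 0.06 kg. All pins are alike.
- pin_3: Steel shackle pin, standing in the stand at the start: 10 mm shank 40 mm long, its last 13 mm tapered to 4 mm, 20 mm collar 4 thick, black round grip 16 mm in diameter above it up to 30 mm over the origin. Origin at the centre of the collar's underside (where the shank begins), z up along the pin towards the grip. 0.06 kg. All pins are alike.
- coupon_red: Flat aluminium coupon with a red grip block on its tail (absent in some starts). Bar 112 x 28 x 8 mm, x -18..+94; origin at the underside below the middle of the grip block (36 long in x, 28 wide, top 24 above the underside). Eye: 15 mm vertical hole at x = +80. 0.12 kg, loose, flat on the table, z up.
- coupon_blue: Flat aluminium coupon with a blue grip block on its tail (absent in some starts). Bar 112 x 28 x 8 mm, x -18..+94; origin at the underside below the middle of the grip block (36 long in x, 28 wide, top 24 above the underside). Eye: 15 mm vertical hole at x = +80. 0.12 kg, loose, flat on the table, z up.
- coupon_yellow: Flat aluminium coupon with a yellow grip block on its tail (absent in some starts). Bar 112 x 28 x 8 mm, x -18..+94; origin at the underside below the middle of the grip block (36 long in x, 28 wide, top 24 above the underside). Eye: 15 mm vertical hole at x = +80. 0.12 kg, loose, flat on the table, z up.
- red_eye (a point): Centre of the eye of the red coupon, mid thickness (4 mm above its underside).
- red_gap (a point): Hole axis of the red yoke, 44 mm over the table: where the eye's centre belongs. Axes as the rack's, mouth towards -x. Lower ear top z 40, upper ear (red) z 51..59 with the pin's collar coming to rest on it, hole 13 mm (lower 14). Gap 11 high, 32 wide between cheeks, flared mouth from 31 mm in front; back stop stops the coupon with its eye about under the hole.
- blue_eye (a point): Centre of the eye of the blue coupon, mid thickness (4 mm above its underside).
- blue_gap (a point): Hole axis of the blue yoke, 44 mm over the table: where the eye's centre belongs. Axes as the rack's, mouth towards -x. Lower ear top z 40, upper ear (blue) z 51..59 with the pin's collar coming to rest on it, hole 13 mm (lower 14). Gap 11 high, 32 wide between cheeks, flared mouth from 31 mm in front; back stop stops the coupon with its eye about under the hole.
- yellow_eye (a point): Centre of the eye of the yellow coupon, mid thickness (4 mm above its underside).
- yellow_gap (a point): Hole axis of the yellow yoke, 44 mm over the table: where the eye's centre belongs. Axes as the rack's, mouth towards -x. Lower ear top z 40, upper ear (yellow) z 51..59 with the pin's collar coming to rest on it, hole 13 mm (lower 14). Gap 11 high, 32 wide between cheeks, flared mouth from 31 mm in front; back stop stops the coupon with its eye about under the hole.
- rod_hole (a point): Mouth of the stand hole in which the rod starts, 50 mm over the table.
- timer: Bystander: small lab timer, 64 x 64 x 20 mm, loose; leave alone. Origin at the underside.
- marker: Bystander: blue marker, 135 mm long, 17 high, loose, lies along its y axis; leave alone.
- bottle: Bystander: reagent bottle with blue cap, 68 mm wide, 150 high, loose; leave alone. Origin at the underside.

How it is judged (in metres and radians):
On the way, in this order (a step that is already met when the one before it is completed fails the run):
1. the latch tab is pressed through the slot while the cover is still on the rack (value of joint latch above 0.22 rad and distance of cover from where it was at the start of the episode below 0.02 m), for 0.1 s.
2. the rod is back in the stand (horizontal distance between rod and rod_hole below 0.008 m and height (world z) of rod below 0.014 m and angle between rod's own z axis and vertical below 0.15 rad), for 0.2 s.
3. the cover stands upright on the table clear of the rack (height (world z) of cover below 0.006 m and angle between cover's own z axis and vertical below 0.1 rad and horizontal distance between cover and rack above 0.09 m), for 0.3 s.
At the end, for the whole second after the job is handed in: Each coupon present: eye within 7 mm of its place in its colour's yoke, an upright pin through it, pin within 6 mm of the eye's axis, collar within 4 mm of home. Rod stands in its hole of the stand (foot under 14 mm high). Cover upright on the table, over 90 mm from the rack's origin. All at rest (all of step 2 and all of step 3 and distance between red_eye and red_gap below 0.007 m and ((horizontal distance between pin_1 and red_eye below 0.006 m and z of pin_1 in the frame of coupon_red below 0.023 m and angle between the z axis of pin_1 and the z axis of coupon_red, either way round below 0.15 rad) or (horizontal distance between pin_2 and red_eye below 0.006 m and z of pin_2 in the frame of coupon_red below 0.023 m and angle between the z axis of pin_2 and the z axis of coupon_red, either way round below 0.15 rad) or (horizontal distance between pin_3 and red_eye below 0.006 m and z of pin_3 in the frame of coupon_red below 0.023 m and angle between the z axis of pin_3 and the z axis of coupon_red, either way round below 0.15 rad)) and distance between blue_eye and blue_gap below 0.007 m and ((horizontal distance between pin_1 and blue_eye below 0.006 m and z of pin_1 in the frame of coupon_blue below 0.023 m and angle between the z axis of pin_1 and the z axis of coupon_blue, either way round below 0.15 rad) or (horizontal distance between pin_2 and blue_eye below 0.006 m and z of pin_2 in the frame of coupon_blue below 0.023 m and angle between the z axis of pin_2 and the z axis of coupon_blue, either way round below 0.15 rad) or (horizontal distance between pin_3 and blue_eye below 0.006 m and z of pin_3 in the frame of coupon_blue below 0.023 m and angle between the z axis of pin_3 and the z axis of coupon_blue, either way round below 0.15 rad)) and distance between yellow_eye and yellow_gap below 0.007 m and ((horizontal distance between pin_1 and yellow_eye below 0.006 m and z of pin_1 in the frame of coupon_yellow below 0.023 m and angle between the z axis of pin_1 and the z axis of coupon_yellow, either way round below 0.15 rad) or (horizontal distance between pin_2 and yellow_eye below 0.006 m and z of pin_2 in the frame of coupon_yellow below 0.023 m and angle between the z axis of pin_2 and the z axis of coupon_yellow, either way round below 0.15 rad) or (horizontal distance between pin_3 and yellow_eye below 0.006 m and z of pin_3 in the frame of coupon_yellow below 0.023 m and angle between the z axis of pin_3 and the z axis of coupon_yellow, either way round below 0.15 rad)) and linear speed of each of pin_1, pin_2, pin_3, coupon_red, coupon_blue, coupon_yellow, cover, rod below 0.02 m/s); the robot touches nothing.
It fails at once if the timer is moved more than 40 mm (distance of timer from where it was at the start of the episode above 0.04 m).
It fails at once if the marker is moved more than 40 mm (distance of marker from where it was at the start of the episode above 0.04 m).
It fails at once if the bottle is moved more than 40 mm (distance of bottle from where it was at the start of the episode above 0.04 m).
Of coupon_red, coupon_blue, coupon_yellow only 2 to 3 are there at a start; the rules pass over those that are not, and their reading is None.
At some moment in a run one of coupon_red, coupon_blue, coupon_yellow may be knocked a few centimetres aside while the robot is not near it.
It also fails if it takes over 210 s, if anything falls off the work surface, if the arm or the gripper's body presses on something with over 40 N, if the wrist force passes 120 N, or if a joint passes its speed limit or range.

### The arm

A 6-joint arm with a two-finger parallel gripper is mounted at the origin on a cart in front of the work surface, level with it; the furniture and walls round the work are solid. World frame = base frame: x ahead of the robot, y to its left, z up, the work surface at z = 0. Lengths are in mm, angles in rad, forces in N, time in s.
With the tool pointing down it reaches from about 275 to 875 mm from the base axis. Payload 12.5 kg.
Tool frame: the origin (TCP) lies at the centre of the arm's flange, where the gripper is bolted on; the fingertips stand 173 mm ahead of it and the grasp point (between the pads) lies 155 mm ahead of it; z points along the fingers, y is the direction in which the jaws open and shut (so a half turn about z gives the same grasp; the last joint's range is limited). The gripper opens to 85 mm and grips with 20 to 120 N. Pads are 22 mm wide; open, the fingers measure 114 mm over their backs; the gripper's body (76 mm by 85 mm) begins 54 mm behind the grasp point. The pads swing forward as they close: fully open they stand 13 mm farther back than shut.
Start: joints at [-1.38, 0.351, 1.652, -0, 1.139, -0.085], TCP at [149.794, -529.195, 404.69] pointing down, gripper open.
Joint ranges: [-2.75, 2.75], [-0.79, 2.1], [0.01, 2.65], [-1.57, 4.71], [0.07, 3.14], [-2.87, 2.87]. Speed limits (rad/s): [2.22, 2.22, 2.79, 3.14, 3.14, 3.14].

### API

Orientations are given as a 3x3 rotation matrix whose columns are the frame's x, y, z axes.
In Python, from station import sense, grab_frame, get_calibration, hand_in gives the robot as it stands.
- The arm moves only by the tool step_arm, never from a script. Its argument "steps" is text: rows parted by semicolons, each of 7 numbers parted by spaces: the turn, a rotation vector about the tool's x, y, z in rad, then the shift along the tool's x, y, z in m, then the finger opening in m, from 0 to 0.0854. In form: wx wy wz dx dy dz jaw; .... A call has exactly 5 rows; each row is the pose to reach, as a shift and turn from the pose commanded when the call began, along the tool's axes at that moment; what a row does not reach only later rows make up. A row lasts 1/12 s, in which the tool goes at most 41.7 mm and 7.16 degrees, less where a joint would pass 70% of its speed; a pose out of reach is approached as far as the arm can. A call with a gripper value outside its range is refused whole. The fingers move at their own pace and stop on an object; the grip force is fixed at half the most. Time passes only in rows, so rows that repeat a pose let the fingers close, or fill a call up. It gives the time, the measured TCP pose, the force and the opening at its end, in the units of the state.
- sense(): the state, without advancing time (a new reading comes with each control period).
- grab_frame(name): name is "scene" or "top" or "wrist"; returns the picture (400x640x3 uint8, red, green, blue); there is no depth.
- get_calibration(name): a dict with "intrinsics" (3x3 intrinsics, pixels), "k1" (the pictures are not rectified: a ray, as slopes to the right and down, at radius r is drawn at 1 + k1 r^2 times it, then the intrinsics apply), "T" (4x4, takes a point from camera to world coordinates); the wrist camera has in their place "tool_from_camera" (4x4, takes a point from camera to tool coordinates, whose origin is the TCP and whose axes are the flange's). Camera axes: x right, y down, z forward; pixel columns grow to the right and rows downward; lengths in mm; the calibration is good to about 2 mm. A picture is of the moment at which its call begins: read the wrist's pose just before it. get_calibration takes no time and is no camera call.
- hand_in(): hands the job in, once; it reports no verdict.
The state is a dict: "clock": time; "joint_pos": joint angles; "joint_velocities": joint speeds; "joint_efforts": joint torques, N m; "eef_pos": TCP position; "orientation": TCP orientation; "force": force on the tool from outside, world axes, zero at the start; "ft_torque": the same for the moment, N m; "opening": finger opening in mm.
Only numpy, scipy, OpenCV 4.12 (cv2) and the standard library are available. Lean on these libraries where they do the work, as an engineer would, in place of code of your own. Each camera call takes 0.05 s, during which the arm holds its last target. There are 200 camera calls.

## Working session

There is one attempt and no reset: what is moved stays moved. The work goes in short steps, Python scripts to look and compute and a tool call to move; the robot and the scene stay as the last step left them, time stands still between calls to the robot, and variables do not carry over. Pictures are saved under pics/ and viewed, about 12 in all and at most 16, crops included, and the job is handed in when it is done.

Besides the shell and the picture viewer there is one more tool, called after "Call:" as name(argument=value, ...) on one line, values as JSON. step_arm: Moves the arm, as the interface text tells. Its arguments: {"type":"object","properties":{"steps":{"type":"string"}},"required":["steps"]}

```bash
mkdir -p pics; ls; cat > h.py <<'E'
import numpy as np, cv2
from station import sense, grab_frame, get_calibration, hand_in
def cam(name,s=None):
    c=get_calibration(name); K=np.array(c["intrinsics"]); k1=c["k1"]
    if name=="wrist":
        s=s or sense(); T=np.eye(4); T[:3,:3]=s["orientation"]; T[:3,3]=s["eef_pos"]
        T=T@np.array(c["tool_from_camera"])
    else: T=np.array(c["T"])
    return K,k1,T
def ray(c,uv):
    K,k1,T=c; p=cv2.undistortPoints(np.array(uv,float).reshape(-1,1,2),K,np.array([k1,0,0,0,0.])).reshape(-1,2)
    d=np.c_[p,np.ones(len(p))]@T[:3,:3].T
    return T[:3,3],d
def on(c,uv,z):
    o,d=ray(c,uv); return o+d*((z-o[2])/d[:,2])[:,None]
def proj(c,P):
    K,k1,T=c; P=(np.array(P,float).reshape(-1,3)-T[:3,3])@T[:3,:3]
    return cv2.projectPoints(P,np.zeros(3),np.zeros(3),K,np.array([k1,0,0,0,0.]))[0].reshape(-1,2)
def snap(name,fn=None):
    s=sense(); im=grab_frame(name)
    if fn: cv2.imwrite("pics/"+fn,im[...,::-1])
    return im,cam(name,s)
E
python3 - <<'E'
from h import *
np.set_printoptions(precision=3,suppress=True)
for n in("top","scene","wrist"):
    im,c=snap(n,n+"0.png"); np.save("pics/"+n+"0.npy",im); print(n,c[0],c[1],c[2])
print(get_calibration("wrist")); print(sense())
E
```

```text
pics
top [[442.654   0.    317.913]
 [  0.    442.654 196.664]
 [  0.      0.      1.   ]] -0.10440618377019935 [[   0.027   -0.983    0.18   343.623]
 [  -1.      -0.027    0.004   14.425]
 [   0.001   -0.18    -0.984 1386.51 ]
 [   0.       0.       0.       1.   ]]
scene [[394.941   0.    320.277]
 [  0.    394.941 196.895]
 [  0.      0.      1.   ]] -0.048336294953059564 [[ -0.834  -0.292   0.468  61.641]
 [ -0.552   0.448  -0.703 787.174]
 [ -0.005  -0.845  -0.535 670.658]
 [  0.      0.      0.      1.   ]]
wrist [[354.135   0.    320.599]
 [  0.    354.135 196.362]
 [  0.      0.      1.   ]] -0.06886446234678616 [[   0.273   -0.921   -0.277  220.046]
 [  -0.962   -0.262   -0.076 -508.124]
 [  -0.002    0.287   -0.958  373.076]
 [   0.       0.       0.       1.   ]]
{'intrinsics': array([[354.135,   0.   , 320.599],
       [  0.   , 354.135, 196.362],
       [  0.   ,   0.   ,   1.   ]]), 'k1': -0.06886446234678616, 'tool_from_camera': array([[ 0.001, -0.958, -0.287, 73.323],
       [ 1.   ,  0.001, -0.001, -1.006],
       [ 0.001, -0.287,  0.958, 31.136],
       [ 0.   ,  0.   ,  0.   ,  1.   ]])}
{'clock': 0.15, 'joint_pos': array([-1.38 ,  0.351,  1.652, -0.   ,  1.139, -0.085]), 'joint_velocities': array([ 0.002, -0.002, -0.002, -0.001,  0.001,  0.002]), 'joint_efforts': array([ -0.   , -50.625, -29.15 ,  -0.   ,   0.003,   0.   ]), 'eef_pos': array([ 149.766, -529.115,  404.291]), 'orientation': array([[ 0.962,  0.272, -0.   ],
       [ 0.272, -0.962,  0.001],
       [ 0.   , -0.001, -1.   ]]), 'force': array([ 0.901, -0.464,  1.069]), 'ft_torque': array([-0.012,  0.015,  0.007]), 'opening': 85.38813620869657}
```

View pics/top0.png

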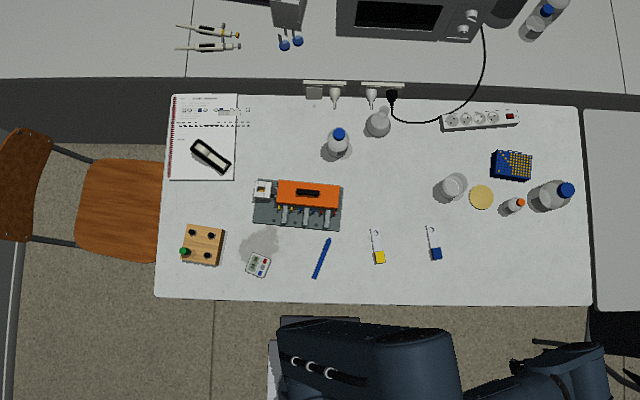

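View pics/scene0.png

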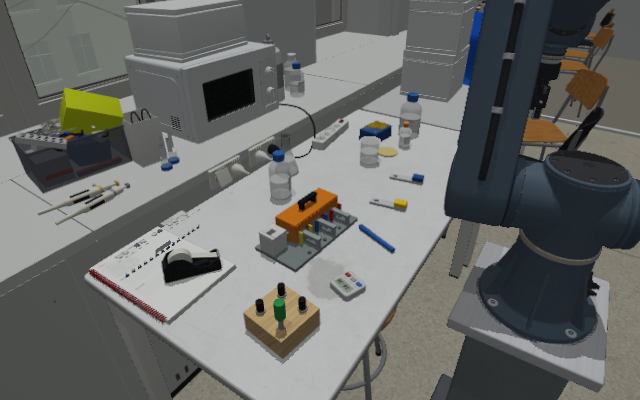

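```bash
cat >> h.py <<'E'
R=dict(green=(45,85,90,60),orange=(5,14,150,120),yellow=(20,32,150,120),blue=(105,120,150,60),wood=(10,24,60,110))
def blobs(im,col,minA=15):
    h=cv2.cvtColor(im,cv2.COLOR_RGB2HSV); a,b,s,v=R[col]
    m=cv2.inRange(h,(a,s,v),(b,255,255)); n,_,st,ce=cv2.connectedComponentsWithStats(m)
    L=cv2.findContours(m,cv2.RETR_EXTERNAL,cv2.CHAIN_APPROX_NONE)[0]
    out=[]
    for c in L:
        if cv2.contourArea(c)>=minA:
            M=cv2.moments(c); out.append((cv2.contourArea(c),(M["m10"]/M["m00"],M["m01"]/M["m00"]),cv2.minAreaRect(c)))
    return sorted(out,key=lambda t:-t[0])
E
python3 - <<'E'
from h import *
np.set_printoptions(precision=1,suppress=True)
im=np.load("pics/top0.npy"); c=cam("top")
for col,z in(("green",100),("orange",70),("yellow",24),("blue",24),("wood",50)):
    for a,ce,r in blobs(im,col)[:6]:
        if ce[1]<90 or ce[0]<155: continue
        print(col,a,np.array(ce),on(c,[ce],z)[0],"box",on(c,cv2.boxPoints(r),z)[:,:2].ravel())
E
python3 - <<'E'
import cv2
im=cv2.imread("pics/top0.png")[170:290,170:450]
cv2.imwrite("pics/top0c.png",cv2.resize(im,(784,336),interpolation=cv2.INTER_CUBIC))
E
```

```text
green 30.0 [182.3 250.4] [408.1 412.  100. ] box [408.9 425.  422.5 412.5 409.8 398.2 396.3 410.6]
orange 1309.5 [307.7 193.5] [592.9  51.6  70. ] box [565.  147.8 634.6 144.1 620.6 -44.5 551.3 -39. ]
orange 44.0 [158.1 170.6] [652.5 517.8  70. ] box [640.  536.7 676.9 536.3 674.1 504.3 637.3 504.9]
orange 28.0 [521.1 201.7] [ 585.7 -607.6   70. ] box [ 583.6 -593.7  599.1 -605.   588.4 -621.6  572.9 -610.2]
orange 17.5 [156.5 191.2] [587.5 516.7  70. ] box [581.7 527.3 597.3 528.8 597.9 506.6 582.2 505.1]
yellow 81.5 [379.7 256.7] [ 410.8 -174.    24. ] box [ 425.9 -158.3  430.2 -184.2  395.7 -189.4  391.4 -163.6]
blue 310.5 [503.4 163.7] [ 717.7 -576.7   24. ] box [ 685.3 -540.9  765.7 -558.4  749.7 -682.4  669.  -663.2]
blue 138.0 [567.2 189.3] [ 639.2 -790.2   24. ] box [ 640.9 -756.4  671.9 -790.4  639.6 -823.   608.8 -788.8]
blue 126.0 [321.4 258.1] [402.1   4.8  24. ] box [344.1  33.5 467.  -12.8 462.6 -24.6 339.8  21.9]
blue 87.5 [338.7 133.2] [802.1 -40.6  24. ] box [819.2 -22.  820.3 -57.5 786.5 -58.  785.4 -22.7]
blue 75.5 [436.6 253.1] [ 425.5 -350.5   24. ] box [ 439.5 -334.7  445.  -360.2  411.9 -366.4  406.5 -341.1]
wood 1343.0 [307.7 193.4] [597.   52.1  50. ] box [567.8 149.9 640.3 146.  625.9 -46.7 553.7 -41. ]
wood 1132.0 [201.8 243.1] [434.7 368.8  50. ] box [385.4 434.3 497.  421.6 480.2 311.5 369.6 325.4]
wood 431.5 [480.9 196.5] [ 602.2 -487.1   50. ] box [ 637.8 -450.4  640.1 -527.9  567.  -524.6  565.  -447.9]
```

View pics/top0c.png

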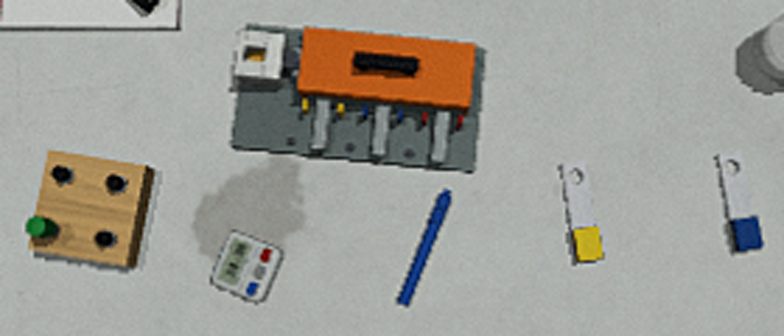

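Call:
step_arm(steps="0 0 0.12 0.038 -0.012 0 0.0854; 0 0 0.24 0.076 -0.024 0 0.0854; 0 0 0.35 0.114 -0.036 0 0.0854; 0 0 0.35 0.152 -0.048 0 0.0854; 0 0 0.35 0.19 -0.06 0 0.0854")

```text
clock: 0.57
eef_pos: [317.3, -418.5, 404.6]
orientation: [[0.997, -0.076, -0.0], [-0.076, -0.997, 0.0], [-0.0, -0.0, -1.0]]
force: [0.9, -1.0, -0.7]
opening: 85.1
```

Call:
step_arm(steps="0 0 0 0.005 -0.04 0 0.0854; 0 0 0 0.01 -0.08 0 0.0854; 0 0 0 0.014 -0.12 0 0.0854; 0 0 0 0.02 -0.16 0 0.0854; 0 0 0 0.024 -0.2 0 0.0854")

```text
clock: 0.98
eef_pos: [354.9, -220.2, 404.6]
orientation: [[0.997, -0.074, 0.0], [-0.074, -0.997, 0.0], [0.0, -0.0, -1.0]]
force: [0.3, 1.2, 0.4]
opening: 85.3
```

Call:
step_arm(steps="0 0 0 0.005 -0.04 0 0.05; 0 0 0 0.01 -0.08 0 0.05; 0 0 0 0.014 -0.12 0 0.05; 0 0 0 0.02 -0.16 0 0.05; 0 0 0 0.024 -0.2 0 0.05")

```text
clock: 1.4
eef_pos: [393.6, -22.5, 404.8]
orientation: [[0.997, -0.074, 0.001], [-0.074, -0.997, -0.0], [0.001, 0.0, -1.0]]
force: [1.3, -1.0, 0.2]
opening: 50.0
```

Call:
step_arm(steps="0 0 0 0.024 -0.2 0 0.05; 0 0 0 0.024 -0.2 0 0.05; 0 0 0 0.024 -0.2 0 0.05; 0 0 0 0.024 -0.2 0 0.05; 0 0 0 0.024 -0.2 0 0.05")

```text
clock: 1.82
eef_pos: [432.3, 175.9, 404.7]
orientation: [[0.997, -0.073, 0.0], [-0.073, -0.997, 0.0], [0.0, -0.0, -1.0]]
force: [0.4, -0.5, 0.1]
opening: 50.1
```

Call:
step_arm(steps="0 0 0 0.024 -0.2 0 0.05; 0 0 0 0.024 -0.2 0 0.05; 0 0 0 0.024 -0.2 0 0.05; 0 0 0 0.024 -0.2 0 0.05; 0 0 0 0.024 -0.2 0 0.05")

```text
clock: 2.23
eef_pos: [471.0, 373.6, 404.3]
orientation: [[0.997, -0.073, -0.0], [-0.073, -0.997, 0.0], [-0.0, -0.0, -1.0]]
force: [0.0, -0.7, 0.4]
opening: 50.1
```

```bash
python3 - <<'E'
from h import *
np.set_printoptions(precision=1,suppress=True)
im,c=snap("wrist","w1.png")
for col,z in(("green",120),("wood",50)):
    for a,ce,r in blobs(im,col,100)[:2]:
        print(col,a,np.array(ce),on(c,[ce],z)[0],"box",on(c,cv2.boxPoints(r),z)[:,:2].ravel(),cv2.boxPoints(r).ravel())
E
```

```text
green 421.0 [286.2 269.2] [409.5 406.8 120. ] box [419.4 424.3 431.6 407.9 407.3 393.1 394.4 409.7] [263.1 259.4 282.  244.  303.6 270.6 284.7 286. ]
wood 29818.0 [88.2 95. ] [558.5 580.5  50. ] box [650.  657.7 648.5 504.9 461.5 507.7 448.1 682. ] [ -9.2   1.6 150.2 -23.  183.2 191.6  23.8 216.1]
wood 11186.5 [327.3 202.7] [440.4 370.7  50. ] box [386.7 440.4 496.  420.9 481.4 312.8 369.9 321.7] [261.9 257.9 268.7 148.9 386.7 156.2 380.  265.2]
```

View pics/w1.png

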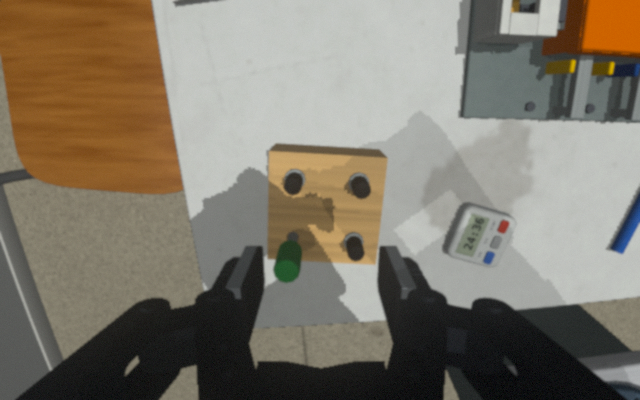

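```bash
python3 - <<'E'
from h import *
np.set_printoptions(precision=1,suppress=True)
c=cam("wrist"); im=cv2.imread("pics/w1.png")[...,::-1]
h=cv2.cvtColor(im,cv2.COLOR_RGB2HSV)
P=on(c,[(272,152.5),(385.5,157),(377.5,265),(265,257.5)],50); print(P[:,:2],P.mean(0))
print("pins(z~80 top)",on(c,[(292.5,180),(359.5,185),(354,246)],70)[:,:2])
# green top disk: brighter pixels
m=cv2.inRange(h,(45,90,40),(85,255,255)); ys,xs=np.nonzero(m); print(xs.min(),xs.max(),ys.min(),ys.max())
for y in range(238,284,4): print(y,[int(im[y,x,1]) for x in range(270,306,2)])
d=P[2]-P[3]; print("yaw",np.arctan2((P[0]-P[3]+P[1]-P[2])[1],(P[0]-P[3]+P[1]-P[2])[0]))
E
python3 - <<'E'
import cv2
im=cv2.imread("pics/w1.png")[140:300,250:400]
cv2.imwrite("pics/w1c.png",cv2.resize(im,None,fx=3.7,fy=3.7,interpolation=cv2.INTER_CUBIC))
E
```

```text
[[493.  422.8]
 [481.5 318.6]
 [371.2 328.7]
 [387.5 441.6]] [433.3 377.9  50. ]
pins(z~80 top) [[470.5 404.3]
 [461.8 345.5]
 [403.3 353. ]]
275 300 241 281
238 [95, 96, 97, 98, 96, 98, 102, 99, 83, 62, 62, 61, 58, 60, 71, 80, 84, 85]
242 [94, 90, 92, 93, 91, 89, 82, 66, 58, 58, 58, 57, 59, 60, 70, 77, 77, 77]
246 [95, 91, 95, 94, 86, 66, 58, 59, 58, 59, 57, 56, 55, 58, 59, 66, 77, 79]
250 [89, 87, 90, 87, 72, 59, 58, 56, 56, 53, 57, 60, 60, 59, 60, 62, 75, 84]
254 [93, 92, 92, 82, 63, 61, 57, 58, 54, 55, 59, 56, 56, 58, 55, 58, 82, 91]
258 [123, 123, 111, 77, 58, 57, 61, 59, 61, 60, 59, 56, 55, 53, 55, 61, 91, 99]
262 [189, 189, 160, 82, 72, 77, 85, 88, 88, 87, 85, 77, 69, 60, 59, 79, 117, 120]
266 [192, 183, 115, 86, 85, 84, 86, 84, 87, 86, 88, 85, 87, 80, 69, 89, 120, 124]
270 [192, 173, 101, 83, 85, 86, 85, 86, 89, 84, 82, 85, 87, 85, 76, 104, 119, 123]
274 [193, 192, 145, 89, 83, 86, 85, 86, 87, 83, 82, 86, 82, 82, 91, 118, 123, 122]
278 [192, 195, 187, 149, 99, 84, 85, 85, 82, 85, 83, 84, 89, 104, 120, 121, 123, 123]
282 [186, 170, 136, 122, 122, 113, 108, 101, 98, 104, 108, 115, 122, 122, 124, 125, 123, 124]
yaw -0.13321322653319964
```

View pics/w1c.png

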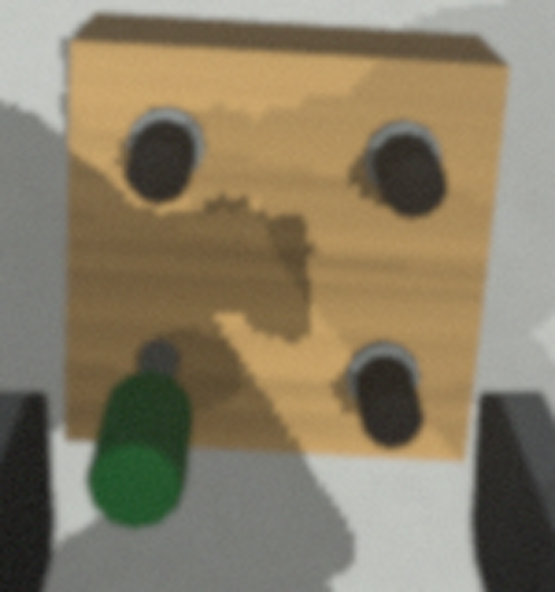

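Call:
step_arm(steps="0 0 0 -0.025 -0.012 0.02 0.06; 0 0 0 -0.045 -0.022 0.045 0.06; 0 0 0 -0.0644 -0.0308 0.07 0.06; 0 0 0 -0.0644 -0.0308 0.094 0.06; 0 0 0 -0.0644 -0.0308 0.094 0.06")

```text
clock: 2.7
eef_pos: [407.6, 406.1, 306.4]
orientation: [[0.997, -0.073, -0.006], [-0.073, -0.997, -0.005], [-0.005, 0.005, -1.0]]
force: [-0.8, -0.4, -1.7]
opening: 59.9
```

```bash
python3 - <<'E'
from h import *
np.set_printoptions(precision=1,suppress=True)
s=sense(); im,c=snap("wrist","w2.png"); print(s["eef_pos"])
h=cv2.cvtColor(im,cv2.COLOR_RGB2HSV); m=cv2.inRange(h,(45,90,70),(85,255,255))
L=max(cv2.findContours(m,0,1)[0],key=cv2.contourArea); 
e=cv2.fitEllipse(L); print(cv2.contourArea(L),e, on(c,[e[0]],120))
for a,ce,r in blobs(im,"green",100)[:2]: print(a,np.array(ce),r)
print("grasp axis px at z120",proj(c,[s["eef_pos"]+np.array(s["orientation"])@[0,0,z] for z in (155,173,s["eef_pos"][2]-120)]))
E
```

```text
[407.6 406.1 306.4]
1163.5 ((320.02056884765625, 243.4697723388672), (35.39409255981445, 45.78695297241211), 37.26761245727539) [[409.5 406.4 120. ]]
1880.0 [319.  234.7] ((318.0, 233.5), (61.0, 40.0), 90.0)
grasp axis px at z120 [[323.4 283. ]
 [323.2 262. ]
 [323.  249.1]]
```

View pics/w2.png

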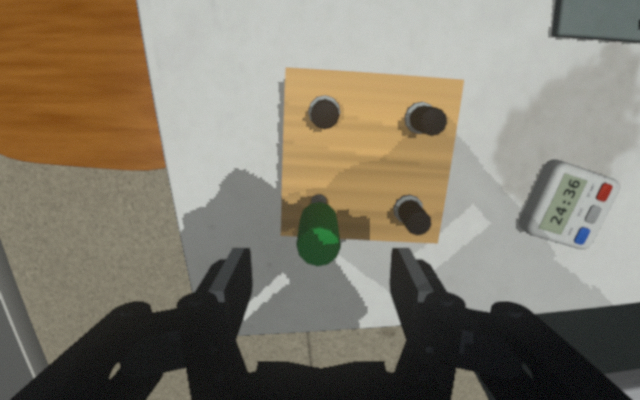

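Call:
step_arm(steps="0 0 0 0 0 0.01 0.06; 0 0 0 0 0 0.025 0.06; 0 0 0 0 0 0.04 0.06; 0 0 0 0 0 0.04 0.06; 0 0 0 0 0 0.04 0.06")

```text
clock: 3.17
eef_pos: [409.9, 406.2, 271.3]
orientation: [[0.997, -0.075, 0.0], [-0.075, -0.997, 0.0], [0.0, -0.0, -1.0]]
force: [-0.2, -0.6, 1.1]
opening: 60.3
```

Call:
step_arm(steps="0 0 0 -0.001 -0.002 0.005 0.06; 0 0 0 -0.001 -0.002 0.012 0.06; 0 0 0 -0.001 -0.002 0.017 0.06; 0 0 0 -0.001 -0.002 0.017 0.03; 0 0 0 -0.001 -0.002 0.017 0.01")

```text
clock: 3.58
eef_pos: [408.4, 408.4, 253.5]
orientation: [[0.997, -0.074, -0.0], [-0.074, -0.997, -0.0], [-0.0, 0.0, -1.0]]
force: [0.4, -0.1, 0.3]
opening: 36.8
```

Call:
step_arm(steps="0 0 0 0 0 0 0.0; 0 0 0 0 0 0 0.0; 0 0 0 0 0 0 0.0; 0 0 0 0 0 0 0.0; 0 0 0 0 0 0 0.0")

```text
clock: 4.0
eef_pos: [408.5, 408.3, 254.0]
orientation: [[0.997, -0.074, 0.0], [-0.074, -0.997, -0.0], [0.0, 0.0, -1.0]]
force: [-0.7, -4.1, 4.7]
opening: 20.5
```

Call:
step_arm(steps="0 0 0 0 0.0005 -0.02 0.0; 0 0 0 0 0.0005 -0.04 0.0; 0 0 0 0 0.0005 -0.06 0.0; 0 0 0 0 0.0005 -0.08 0.0; 0 0 0 0 0.0005 -0.102 0.0")

```text
clock: 4.42
eef_pos: [408.2, 408.0, 356.2]
orientation: [[0.997, -0.074, -0.0], [-0.074, -0.997, 0.0], [-0.0, -0.0, -1.0]]
force: [0.7, -0.8, 0.0]
opening: 20.7
```

Call:
step_arm(steps="0 0 0 0.024 0.022 0 0.0; 0 0 0 0.05 0.047 0 0.0; 0 0 0 0.076 0.071 0 0.0; 0 0 0 0.1 0.094 0 0.0; 0 0 0 0.124 0.116 0 0.0")

```text
clock: 4.83
eef_pos: [524.4, 281.8, 355.7]
orientation: [[0.997, -0.074, 0.0], [-0.074, -0.997, 0.001], [0.0, -0.001, -1.0]]
force: [0.3, -0.5, -0.6]
opening: 20.5
```

Call:
step_arm(steps="0 0 0 0.024 0.022 0 0.0; 0 0 0 0.05 0.047 0 0.0; 0 0 0 0.075 0.07 0 0.0; 0 0 0 0.086 0.08 0 0.0; 0 0 0 0.086 0.08 0 0.0")

```text
clock: 5.25
eef_pos: [604.9, 194.7, 355.3]
orientation: [[0.997, -0.077, 0.001], [-0.077, -0.997, 0.0], [0.001, -0.0, -1.0]]
force: [0.5, 0.4, -0.8]
opening: 20.7
```

```bash
python3 - <<'E'
from h import *
np.set_printoptions(precision=1,suppress=True)
s=sense(); print(s["eef_pos"],s["opening"]); im,c=snap("wrist","w3.png")
print("slot est px",proj(c,[[604,197,65]]))
o=s["eef_pos"]; print("foot px",proj(c,[[o[0],o[1],o[2]-246]]),"axis at 65",proj(c,[[o[0],o[1],65]]))
for a,ce,r in blobs(im,"orange",400)[:1]: print(a,ce,cv2.boxPoints(r).ravel(),on(c,cv2.boxPoints(r),70)[:,:2])
E
```

```text
[604.9 194.7 355.3] 20.742590931876155
slot est px [[319.4 192. ]]
foot px [[322.5 209.3]] axis at 65 [[322.3 190.6]]
6695.0 (469.72038834951456, 175.99161065471745) [385. 146. 627. 146. 627. 236. 385. 236.] [[636.2 147. ]
 [624.1 -39.6]
 [548.7 -53.2]
 [566.1 148.8]]
```

View pics/w3.png

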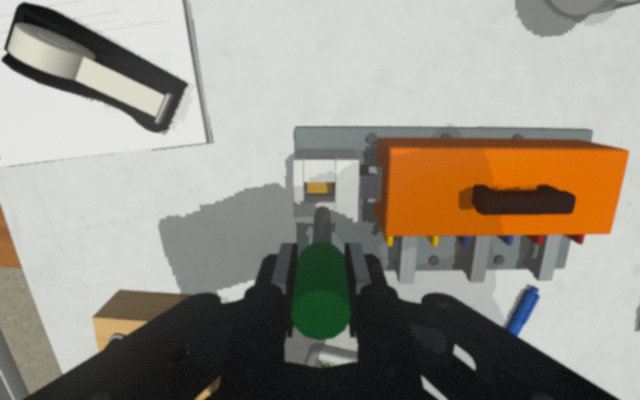

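Call:
step_arm(steps="0 0 0 0 -0.0017 0 0.0; 0 0 0 0 -0.0017 0.01 0.0; 0 0 0 0 -0.0017 0.02 0.0; 0 0 0 0 -0.0017 0.03 0.0; 0 0 0 0 -0.0017 0.04 0.0")

```text
clock: 5.72
eef_pos: [602.8, 199.2, 314.2]
orientation: [[0.997, -0.073, -0.001], [-0.073, -0.997, -0.0], [-0.001, 0.0, -1.0]]
force: [-1.2, -0.3, -1.0]
opening: 20.6
```

Call:
step_arm(steps="0 0 0 0 0 0.005 0.0; 0 0 0 0 0 0.01 0.0; 0 0 0 0 0 0.015 0.0; 0 0 0 0 0 0.02 0.0; 0 0 0 0 0 0.025 0.0")

```text
clock: 6.13
eef_pos: [603.5, 198.6, 290.4]
orientation: [[0.997, -0.074, 0.0], [-0.074, -0.997, 0.0], [0.0, -0.0, -1.0]]
force: [0.0, -0.1, 0.0]
opening: 20.7
```

Call:
step_arm(steps="0 0 0 0 0 0.004 0.0; 0 0 0 0 0 0.008 0.0; 0 0 0 0 0 0.012 0.0; 0 0 0 0 0 0.016 0.0; 0 0 0 0 0 0.016 0.0")

```text
clock: 6.55
eef_pos: [603.6, 199.1, 274.8]
orientation: [[0.997, -0.074, 0.001], [-0.074, -0.997, 0.001], [0.001, -0.002, -1.0]]
force: [-0.1, 2.2, 1.8]
opening: 20.7
```

Call:
step_arm(steps="0 0 0 0 0.001 0.002 0.0; 0 0 0 0 0.002 0.004 0.0; 0 0 0 0 0.002 0.006 0.0; 0 0 0 0 0.002 0.008 0.0; 0 0 0 0 0.002 0.0095 0.0")

```text
clock: 6.97
eef_pos: [603.8, 197.5, 266.7]
orientation: [[0.997, -0.075, 0.004], [-0.075, -0.997, 0.003], [0.004, -0.003, -1.0]]
force: [-1.3, 6.7, 18.6]
opening: 20.2
```

Call:
step_arm(steps="0 0 0 0 0 0 0.0; 0 0 0 0 0 0 0.0; 0 0 0 0 0 0 0.0; 0 0 0 0 0 0 0.0; 0 0 0 0 0 0 0.0")

```text
clock: 7.38
eef_pos: [603.8, 197.5, 266.9]
orientation: [[0.997, -0.074, 0.004], [-0.074, -0.997, 0.003], [0.003, -0.003, -1.0]]
force: [-0.7, 6.5, 10.2]
opening: 20.8
```

Call:
step_arm(steps="0 0 0 0 0 0.001 0.0; 0 0 0 0 0 0.002 0.0; 0 0 0 0 0 0.003 0.0; 0 0 0 0 0 0.003 0.0; 0 0 0 0 0 0.003 0.0")

```text
clock: 7.8
eef_pos: [604.4, 197.2, 265.8]
orientation: [[0.997, -0.074, 0.006], [-0.074, -0.997, 0.002], [0.006, -0.003, -1.0]]
force: [-4.1, 1.9, 24.9]
opening: 20.6
```

Call:
step_arm(steps="0 0 0 0 0 -0.015 0.0; 0 0 0 0 0 -0.035 0.0; 0 0 0 0 0 -0.055 0.0; 0 0 0 0 0 -0.075 0.0; 0 0 0 0 0 -0.094 0.0")

```text
clock: 8.22
eef_pos: [603.2, 196.5, 357.2]
orientation: [[0.997, -0.074, 0.0], [-0.074, -0.997, -0.0], [0.0, 0.0, -1.0]]
force: [0.1, 0.6, -0.5]
opening: 20.8
```

Call:
step_arm(steps="0 0 0 -0.012 -0.011 0 0.0; 0 0 0 -0.036 -0.034 0 0.0; 0 0 0 -0.062 -0.058 0 0.0; 0 0 0 -0.086 -0.08 0 0.0; 0 0 0 -0.11 -0.102 0 0.0")

```text
clock: 8.63
eef_pos: [499.2, 307.6, 355.2]
orientation: [[0.997, -0.074, -0.001], [-0.074, -0.997, -0.001], [-0.001, 0.001, -1.0]]
force: [-0.3, 0.7, -1.3]
opening: 20.3
```

Call:
step_arm(steps="0 0 0 -0.025 -0.023 0 0.0; 0 0 0 -0.05 -0.046 0 0.0; 0 0 0 -0.075 -0.07 0 0.0; 0 0 0 -0.095 -0.088 0 0.0; 0 0 0 -0.1003 -0.0931 0 0.0")

```text
clock: 9.05
eef_pos: [404.8, 409.1, 355.3]
orientation: [[0.997, -0.071, -0.001], [-0.071, -0.997, -0.0], [-0.001, 0.0, -1.0]]
force: [-0.3, 0.2, -1.1]
opening: 20.5
```

Call:
step_arm(steps="0 0 0 0 0 0 0.0; 0 0 0 0 0 0 0.0; 0 0 0 0 0 0 0.0; 0 0 0 0 0 0 0.0; 0 0 0 0 0 0 0.0")

```text
clock: 9.47
eef_pos: [408.7, 406.0, 356.1]
orientation: [[0.997, -0.076, 0.0], [-0.076, -0.997, -0.0], [0.0, 0.0, -1.0]]
force: [-0.4, 0.3, -1.1]
opening: 20.7
```

```bash
python3 - <<'E'
from h import *
np.set_printoptions(precision=1,suppress=True)
s=sense(); print(s["eef_pos"],s["opening"]); im,c=snap("wrist","w4.png")
o=s["eef_pos"]; print("foot px",proj(c,[[o[0],o[1],o[2]-246]]),"hole px",proj(c,[[408.5,407.6,50]]))
cv2.imwrite("pics/w4c.png",cv2.resize(im[100:300,220:440,::-1],None,fx=2.8,fy=2.8,interpolation=cv2.INTER_CUBIC))
E
```

```text
[408.7 406.  356.1] 20.74081546705227
foot px [[322.4 209.1]] hole px [[320.2 185.4]]
```

View pics/w4c.png

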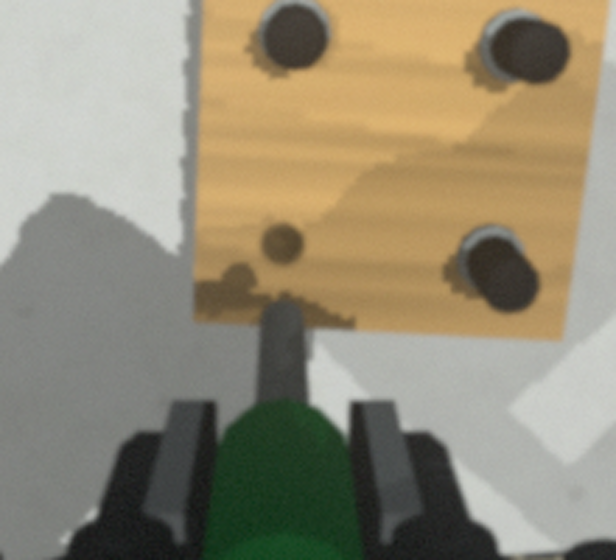

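Call:
step_arm(steps="0 0 0 -0.0005 -0.001 0.01 0.0; 0 0 0 -0.0005 -0.001 0.025 0.0; 0 0 0 -0.0005 -0.001 0.04 0.0; 0 0 0 -0.0005 -0.001 0.05 0.0; 0 0 0 -0.0005 -0.001 0.05 0.0")

```text
clock: 9.93
eef_pos: [407.3, 407.3, 303.6]
orientation: [[0.997, -0.074, -0.003], [-0.074, -0.997, -0.003], [-0.003, 0.003, -1.0]]
force: [0.1, -0.3, -1.4]
opening: 20.7
```

Call:
step_arm(steps="0 0 0 0 0 0.004 0.0; 0 0 0 0 0 0.008 0.0; 0 0 0 0 0 0.012 0.0; 0 0 0 0 0 0.016 0.0; 0 0 0 0 0 0.02 0.0")

```text
clock: 10.35
eef_pos: [407.8, 407.6, 286.2]
orientation: [[0.997, -0.074, 0.001], [-0.074, -0.997, -0.0], [0.001, 0.0, -1.0]]
force: [1.8, -4.3, 2.1]
opening: 20.4
```

Call:
step_arm(steps="0 0 0 0.0005 0.0008 0.006 0.0; 0 0 0 0.0005 0.0008 0.012 0.0; 0 0 0 0.0005 0.0008 0.018 0.0; 0 0 0 0.0005 0.0008 0.024 0.0; 0 0 0 0.0005 0.0008 0.029 0.0")

```text
clock: 10.77
eef_pos: [408.0, 407.0, 256.4]
orientation: [[0.997, -0.074, -0.0], [-0.074, -0.997, -0.0], [-0.0, 0.0, -1.0]]
force: [1.7, -1.0, -0.6]
opening: 20.8
```

Call:
step_arm(steps="0 0 0 0 0 0.001 0.0; 0 0 0 0 0 0.002 0.0; 0 0 0 0 0 0.002 0.0; 0 0 0 0 0 0.002 0.0; 0 0 0 0 0 0.002 0.0")

```text
clock: 11.18
eef_pos: [408.0, 407.0, 255.3]
orientation: [[0.997, -0.074, 0.0], [-0.074, -0.997, 0.0], [0.0, -0.0, -1.0]]
force: [1.9, -0.8, -1.0]
opening: 20.8
```

Call:
step_arm(steps="0 0 0 0 0 0 0.05; 0 0 0 0 0 0 0.05; 0 0 0 0 0 0 0.05; 0 0 0 0 0 0 0.05; 0 0 0 0 0 0 0.05")

```text
clock: 11.6
eef_pos: [408.0, 407.0, 255.3]
orientation: [[0.997, -0.074, 0.0], [-0.074, -0.997, 0.0], [0.0, -0.0, -1.0]]
force: [0.3, 0.2, -1.5]
opening: 50.2
```

Call:
step_arm(steps="0 0 0 0 0 -0.02 0.05; 0 0 0 0 0 -0.05 0.05; 0 0 0 0 0 -0.08 0.05; 0 0 0 0 0 -0.11 0.05; 0 0 0 0 0 -0.14 0.05")

```text
clock: 12.02
eef_pos: [407.8, 406.8, 396.7]
orientation: [[0.997, -0.074, -0.0], [-0.074, -0.997, 0.0], [-0.0, -0.0, -1.0]]
force: [0.4, -0.2, -0.1]
opening: 50.1
```

```bash
python3 - <<'E'
from h import *
np.set_printoptions(precision=3,suppress=True)
s=sense(); print(s["eef_pos"],s["joint_pos"]); im,c=snap("wrist","w5.png")
for z in (120,):
  for a,ce,r in blobs(im,"green",100)[:1]: print(ce,r,on(c,[ce],110))
print(proj(c,[[408.3,407,z] for z in (120,117.5,78)]))
E
```

```text
[407.82  406.839 396.718] [0.703 0.406 1.591 0.    1.144 2.348]
(320.33082877959924, 190.87864298724952) ((319.1081237792969, 190.14865112304688), (35.8389778137207, 27.783428192138672), 80.53767395019531) [[408.505 408.209 110.   ]]
[[321.999 194.801]
 [321.989 193.831]
 [321.843 180.591]]
```

Call:
step_arm(steps="0 0 0 0.018 0.03 0 0.05; 0 0 0 0.037 0.06 0 0.05; 0 0 0 0.056 0.09 0 0.05; 0 0 0 0.075 0.12 0 0.05; 0 0 0 0.094 0.152 0 0.05")

```text
clock: 12.48
eef_pos: [490.9, 247.1, 395.2]
orientation: [[0.997, -0.074, 0.0], [-0.074, -0.997, 0.0], [0.0, -0.0, -1.0]]
force: [1.2, 0.4, -1.0]
opening: 49.6
```

Call:
step_arm(steps="0 0 -0.12 0.021 0.033 0 0.05; 0 0 -0.24 0.042 0.067 0 0.05; 0 0 -0.36 0.063 0.1 0 0.05; 0 0 -0.48 0.084 0.135 0 0.05; 0 0 -0.6 0.1 0.165 0 0.05")

```text
clock: 12.9
eef_pos: [578.2, 75.7, 395.1]
orientation: [[0.869, 0.495, 0.0], [0.495, -0.869, 0.0], [0.0, 0.0, -1.0]]
force: [0.9, 0.1, -0.4]
opening: 49.8
```

Call:
step_arm(steps="0 0 -0.12 0 0 0 0.05; 0 0 -0.24 0 0 0.01 0.05; 0 0 -0.36 0 0 0.02 0.05; 0 0 -0.48 0 0 0.03 0.05; 0 0 -0.6 0 0 0.03 0.05")

```text
clock: 13.32
eef_pos: [577.1, 77.4, 363.1]
orientation: [[0.438, 0.899, -0.003], [0.899, -0.438, -0.0], [-0.001, -0.003, -1.0]]
force: [-0.0, -0.4, 0.1]
opening: 50.0
```

Call:
step_arm(steps="0 0 -0.12 0 0 0 0.05; 0 0 -0.24 0 0 0.01 0.05; 0 0 -0.371 0 0 0.02 0.05; 0 0 -0.371 0 0 0.03 0.05; 0 0 -0.371 0 0 0.03 0.05")

```text
clock: 13.73
eef_pos: [577.1, 77.6, 333.1]
orientation: [[0.091, 0.996, -0.003], [0.996, -0.091, -0.0], [-0.0, -0.003, -1.0]]
force: [-0.4, 0.2, -1.5]
opening: 50.1
```

Call:
step_arm(steps="0 0 0 0 0 0 0.05; 0 0 0 0 0 0 0.05; 0 0 0 0 0 0 0.05; 0 0 0 0 0 0 0.05; 0 0 0 0 0 0 0.05")

```text
clock: 14.15
eef_pos: [577.6, 77.6, 335.6]
orientation: [[0.089, 0.996, 0.001], [0.996, -0.089, 0.0], [0.0, 0.001, -1.0]]
force: [0.0, 0.4, 0.4]
opening: 49.9
```

```bash
python3 - <<'E'
from h import *
np.set_printoptions(precision=2,suppress=True)
s=sense(); print(s["eef_pos"],s["orientation"],s["joint_pos"]); im,c=snap("wrist","w6.png")
for a,ce,r in blobs(im,"orange",400)[:1]: print(a,ce,cv2.boxPoints(r).ravel(),on(c,cv2.boxPoints(r),70)[:,:2])
o=s["eef_pos"]; print(proj(c,[[o[0],o[1],99]]))
E
```

```text
[577.59  77.58 335.6 ] [[ 0.09  1.    0.  ]
 [ 1.   -0.09  0.  ]
 [ 0.    0.   -1.  ]] [0.05 0.49 1.63 0.   1.02 0.14]
22465.0 (343.26835076786114, 212.00371689294457) [293.  97. 398.  97. 398. 340. 293. 340.] [[566.24 149.43]
 [633.44 143.67]
 [629.08 -43.15]
 [545.57 -35.36]]
[[320.51 216.2 ]]
```

View pics/w6.png

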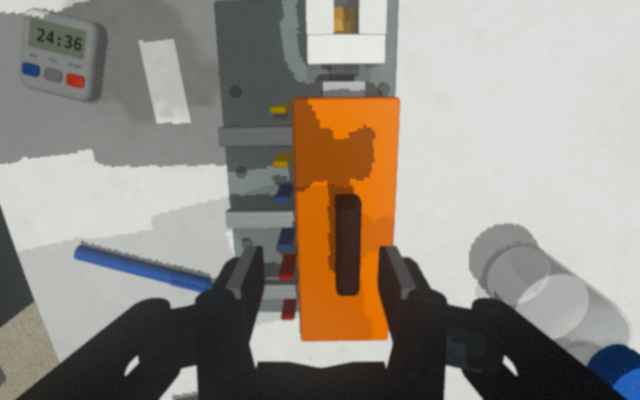

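```bash
python3 - <<'E'
from h import *
np.set_printoptions(precision=2,suppress=True)
c=cam("wrist"); im=cv2.imread("pics/w6.png")
P=on(c,[(294,97.5),(398.5,98),(386,340),(301,339)],70)[:,:2]; print(P,P.mean(0))
d=P[0]+P[1]-P[2]-P[3]; print("y axis dir",d/np.linalg.norm(d), "yaw",np.arctan2(-d[0],d[1]))
g=im[185:310,325:370].max(2); m=(g<70).astype(np.uint8)
ys,xs=np.nonzero(m); print(xs.min()+325,xs.max()+325,ys.min()+185,ys.max()+185)
H=on(c,[(347.5,197),(347.5,292)],99); print("handle",H,H.mean(0))
E
```

```text
[[566.72 149.07]
 [633.59 143.04]
 [619.39 -42.06]
 [551.96 -34.85]] [592.92  53.8 ]
y axis dir [0.08 1.  ] yaw -0.07832475389684186
335 359 195 294
handle [[594.87  88.48  99.  ]
 [590.61  22.94  99.  ]] [592.74  55.71  99.  ]
```

Call:
step_arm(steps="0 0 -0.011 -0.01 0.008 0 0.05; 0 0 -0.011 -0.0216 0.0174 0.02 0.05; 0 0 -0.011 -0.0216 0.0174 0.05 0.05; 0 0 -0.011 -0.0216 0.0174 0.07 0.05; 0 0 -0.011 -0.0216 0.0174 0.088 0.05")

```text
clock: 14.62
eef_pos: [592.7, 54.3, 245.7]
orientation: [[0.078, 0.997, -0.001], [0.997, -0.078, -0.0], [-0.0, -0.001, -1.0]]
force: [-0.4, 0.0, 0.1]
opening: 50.0
```

Call:
step_arm(steps="0 0 0 0 0 0 0.04; 0 0 0 0 0 0 0.02; 0 0 0 0 0 0 0; 0 0 0 0 0 0 0; 0 0 0 0 0 0 0")

```text
clock: 15.03
eef_pos: [593.2, 54.6, 248.6]
orientation: [[0.077, 0.997, 0.002], [0.997, -0.077, 0.0], [0.0, 0.002, -1.0]]
force: [-2.3, -0.2, 5.3]
opening: 14.7
```

Call:
step_arm(steps="0 0 0 0 0 0 0; 0 0 0 0 0 0 0; 0 0 0 0 0 -0.002 0; 0 0 0 0 0 -0.005 0; 0 0 0 0 0 -0.008 0")

```text
clock: 15.45
eef_pos: [592.9, 54.5, 255.4]
orientation: [[0.077, 0.997, -0.0], [0.997, -0.077, -0.0], [-0.0, -0.0, -1.0]]
force: [0.3, -0.2, -3.7]
opening: 14.8
```

Call:
step_arm(steps="0 0 0 0 0 -0.015 0; 0 0 0 0 0 -0.03 0; 0 0 0 0 0 -0.05 0; 0 0 0 0 0 -0.07 0; 0 0 0 0 0 -0.09 0")

```text
clock: 15.87
eef_pos: [592.8, 54.5, 346.2]
orientation: [[0.077, 0.997, -0.0], [0.997, -0.077, 0.0], [-0.0, -0.0, -1.0]]
force: [-0.2, -0.1, -3.5]
opening: 14.7
```

Call:
step_arm(steps="0 0 0 -0.015 0.004 -0.005 0; 0 0 0 -0.04 0.011 -0.005 0; 0 0 0 -0.07 0.019 -0.005 0; 0 0 0 -0.1 0.027 -0.005 0; 0 0 0 -0.13 0.035 -0.005 0")

```text
clock: 16.28
eef_pos: [617.8, -79.0, 350.4]
orientation: [[0.077, 0.997, 0.0], [0.997, -0.077, -0.0], [0.0, 0.0, -1.0]]
force: [0.3, 0.7, -4.2]
opening: 14.5
```

Call:
step_arm(steps="0 0 0 -0.03 0.008 0 0; 0 0 0 -0.06 0.016 0 0; 0 0 0 -0.09 0.024 0 0; 0 0 0 -0.11 0.03 0 0; 0 0 0 -0.12 0.0315 0 0")

```text
clock: 16.7
eef_pos: [640.0, -202.5, 350.1]
orientation: [[0.079, 0.997, 0.0], [0.997, -0.079, -0.001], [-0.0, 0.0, -1.0]]
force: [-0.9, 0.3, -3.3]
opening: 14.9
```

Call:
step_arm(steps="0 0 0 0 0 0.005 0; 0 0 0 0 0 0.025 0; 0 0 0 0 0 0.05 0; 0 0 0 0 0 0.07 0; 0 0 0 0 0 0.085 0")

```text
clock: 17.12
eef_pos: [639.4, -198.1, 262.9]
orientation: [[0.076, 0.997, -0.003], [0.997, -0.076, 0.001], [0.001, -0.003, -1.0]]
force: [-0.6, -0.1, -2.5]
opening: 14.5
```

Call:
step_arm(steps="0 0 0 0 0 0.008 0; 0 0 0 0 0 0.014 0; 0 0 0 0 0 0.019 0; 0 0 0 0 0 0.023 0; 0 0 0 0 0 0.026 0")

```text
clock: 17.53
eef_pos: [640.1, -199.7, 239.5]
orientation: [[0.077, 0.997, 0.001], [0.997, -0.077, -0.0], [-0.0, 0.001, -1.0]]
force: [-0.1, -0.7, -2.2]
opening: 14.8
```

Call:
step_arm(steps="0 0 0 0 0 0 0; 0 0 0 0 0 0 0; 0 0 0 0 0 0 0.02; 0 0 0 0 0 0 0.05; 0 0 0 0 0 0 0.05")

```text
clock: 17.95
eef_pos: [640.2, -199.9, 239.9]
orientation: [[0.077, 0.997, 0.001], [0.997, -0.077, -0.0], [-0.0, 0.001, -1.0]]
force: [-0.2, -0.2, -0.6]
opening: 43.0
```

Call:
step_arm(steps="0 0 0 0 0 0 0.05; 0 0 0 0 0 -0.02 0.05; 0 0 0 0 0 -0.05 0.05; 0 0 0 0 0 -0.08 0.05; 0 0 0 0 0 -0.12 0.05")

```text
clock: 18.37
eef_pos: [639.6, -199.7, 358.9]
orientation: [[0.077, 0.997, -0.003], [0.997, -0.077, 0.001], [0.001, -0.003, -1.0]]
force: [0.8, -0.7, -0.3]
opening: 50.2
```

```bash
python3 - <<'E'
from h import *
np.set_printoptions(precision=2,suppress=True)
s=sense(); print(s["eef_pos"],s["joint_pos"]); im,c=snap("top","t1.png")
for col,z in(("orange",60),("yellow",24),("blue",24)):
    for a,ce,r in blobs(im,col,30)[:7]:
        if ce[1]<150 or ce[0]<165: continue
        print(col,a,np.array(ce),on(c,[ce],z)[0],"box",on(c,cv2.boxPoints(r),z)[:,:2].ravel())
E
```

```text
[ 639.55 -199.72  358.92] [-0.37  0.61  1.35  0.    1.18 -0.29]
orange 243.0 [367.17 178.27] [ 647.63 -129.46   60.  ] box [ 612.33 -105.94  680.65 -111.36  677.69 -157.44  609.38 -151.58]
yellow 180.5 [286.44 191.26] [607.07 119.72  24.  ] box [586.04 143.96 632.07 141.44 628.66  95.73 582.7   98.52]
blue 317.5 [503.46 163.96] [ 716.67 -576.97   24.  ] box [ 684.79 -540.74  765.67 -558.41  749.67 -682.4   668.51 -663.07]
blue 172.0 [307.83 193.55] [601.6   52.37  24.  ] box [571.01  77.1  627.    73.54 623.73  29.54 567.8   33.41]
blue 139.5 [567.16 189.29] [ 639.27 -790.05   24.  ] box [ 616.41 -766.76  662.94 -770.34  664.41 -816.22  617.68 -812.35]
blue 75.5 [436.58 253.11] [ 425.6  -350.48   24.  ] box [ 439.77 -334.95  444.57 -360.96  411.7  -366.06  406.97 -340.12]
blue 64.5 [325.17 248.6 ] [431.26  -6.18  24.  ] box [400.52  12.56 467.03 -12.89 462.55 -24.61 396.11   0.91]
```

View pics/t1.png

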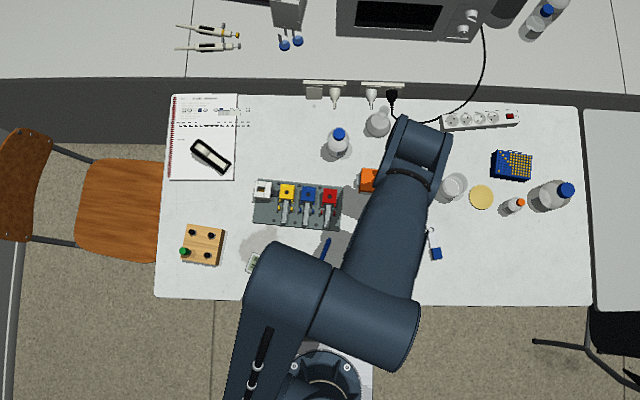

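Call:
step_arm(steps="0 0 0.12 0.004 -0.035 0 0.06; 0 0 0.24 0.008 -0.07 0 0.06; 0 0 0.36 0.012 -0.105 0 0.06; 0 0 0.48 0.016 -0.14 0 0.06; 0 0 0.6 0.0188 -0.172 0 0.06")

```text
clock: 18.83
eef_pos: [468.0, -167.2, 359.2]
orientation: [[0.631, 0.776, 0.0], [0.776, -0.631, -0.0], [0.0, 0.0, -1.0]]
force: [0.2, -0.6, -0.2]
opening: 60.0
```

Call:
step_arm(steps="0 0 0.12 0 0 0 0.06; 0 0 0.24 0 0 0 0.06; 0 0 0.36 0 0 0 0.06; 0 0 0.48 0 0 0 0.06; 0 0 0.6 0 0 0 0.06")

```text
clock: 19.25
eef_pos: [469.9, -167.9, 359.5]
orientation: [[0.959, 0.284, 0.001], [0.284, -0.959, -0.0], [0.001, 0.001, -1.0]]
force: [0.1, 0.3, 0.7]
opening: 59.7
```

Call:
step_arm(steps="0 0 0.11 0 0 0 0.06; 0 0 0.144 0 0 0 0.06; 0 0 0.144 0 0 0 0.06; 0 0 0.144 0 0 0 0.06; 0 0 0.144 0 0 0 0.06")

```text
clock: 19.67
eef_pos: [469.9, -167.9, 359.3]
orientation: [[0.989, 0.151, 0.0], [0.151, -0.989, -0.0], [0.0, 0.0, -1.0]]
force: [-0.2, -0.4, -0.4]
opening: 60.3
```

Call:
step_arm(steps="0 0 0 0 0 0 0.06; 0 0 0 0 0 0 0.06; 0 0 0 0 0 0 0.06; 0 0 0 0 0 0 0.06; 0 0 0 0 0 0 0.06")

```text
clock: 20.08
eef_pos: [469.9, -167.8, 359.2]
orientation: [[0.989, 0.149, 0.0], [0.149, -0.989, 0.0], [0.0, -0.0, -1.0]]
force: [0.4, 0.1, -0.1]
opening: 60.3
```

```bash
cat >> h.py <<'E'
def coupon(col,fn):
    s=sense(); im,c=snap("wrist",fn); print(s["eef_pos"],s["orientation"][:2,0],s["joint_pos"][[0,5]])
    for a,ce,r in blobs(im,col,300)[:3]:
        P=on(c,cv2.boxPoints(r),24)[:,:2]; print(col,a,np.array(ce),on(c,[ce],22)[0],np.linalg.norm(P-np.roll(P,1,0),axis=1),np.array(r[1]),r[2],P.ravel())
    return im,c
E
python3 - <<'E'
from h import *
np.set_printoptions(precision=2,suppress=True)
coupon("yellow","w7.png")
E
```

```text
[ 469.95 -167.84  359.18] [0.99 0.15] [-0.44  0.98]
yellow 913.0 [317.99 238.32] [ 410.52 -173.11   22.  ] [34.31 25.64 34.3  26.46] [34. 28.] 90.0 [ 426.45 -157.79  430.31 -183.14  396.45 -188.61  392.47 -162.45]
```

View pics/w7.png

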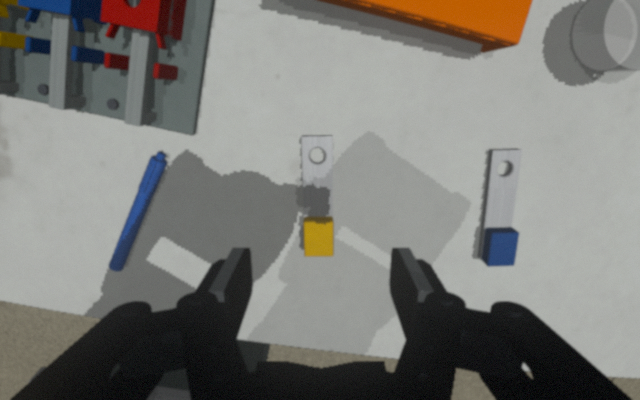

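Call:
step_arm(steps="0 0 -0.015 -0.03 -0.002 0.02 0.06; 0 0 -0.015 -0.055 -0.0037 0.045 0.06; 0 0 -0.015 -0.0595 -0.0037 0.08 0.06; 0 0 -0.015 -0.0595 -0.0037 0.115 0.06; 0 0 -0.015 -0.0595 -0.0037 0.14 0.06")

```text
clock: 20.55
eef_pos: [409.7, -172.9, 217.3]
orientation: [[0.987, 0.163, -0.001], [0.163, -0.987, 0.0], [-0.001, -0.001, -1.0]]
force: [-0.8, -0.4, 0.5]
opening: 60.1
```

Call:
step_arm(steps="0 0 0 0 0 0.015 0.06; 0 0 0 0 0 0.03 0.06; 0 0 0 0 0 0.041 0.06; 0 0 0 0 0 0.041 0.06; 0 0 0 0 0 0.041 0.06")

```text
clock: 20.97
eef_pos: [410.6, -173.1, 178.1]
orientation: [[0.986, 0.164, -0.001], [0.164, -0.986, 0.0], [-0.001, -0.001, -1.0]]
force: [0.3, 0.1, 0.6]
opening: 60.1
```

Call:
step_arm(steps="0 0 0 0 0 0 0.02; 0 0 0 0 0 0 0.0; 0 0 0 0 0 0 0.0; 0 0 0 0 0 0 0.0; 0 0 0 0 0 0 0.0")

```text
clock: 21.38
eef_pos: [410.8, -173.2, 179.2]
orientation: [[0.986, 0.164, 0.001], [0.164, -0.986, -0.001], [0.001, 0.001, -1.0]]
force: [-1.7, -0.2, 10.0]
opening: 27.0
```

Call:
step_arm(steps="0 0 0 0 0 -0.015 0; 0 0 0 0 0 -0.04 0; 0 0 0 0 0 -0.07 0; 0 0 0 0 0 -0.1 0; 0 0 0 0 0 -0.122 0")

```text
clock: 21.8
eef_pos: [410.5, -173.0, 302.9]
orientation: [[0.986, 0.164, 0.002], [0.164, -0.986, -0.001], [0.002, 0.001, -1.0]]
force: [0.8, 0.1, -1.2]
opening: 27.1
```

Call:
step_arm(steps="0 0 0 0.015 -0.02 0 0; 0 0 0 0.035 -0.045 0 0; 0 0 0 0.06 -0.076 0 0; 0 0 0 0.085 -0.108 0 0; 0 0 0 0.11 -0.14 0 0")

```text
clock: 22.22
eef_pos: [496.5, -15.2, 300.8]
orientation: [[0.987, 0.163, 0.001], [0.163, -0.987, -0.0], [0.001, 0.0, -1.0]]
force: [0.2, -1.0, -0.7]
opening: 26.3
```

Call:
step_arm(steps="0 0 0.08 0.024 -0.03 0 0; 0 0 0.16 0.048 -0.06 0 0; 0 0 0.242 0.066 -0.082 0 0; 0 0 0.242 0.0758 -0.0957 0 0; 0 0 0.242 0.0758 -0.0957 0 0")

```text
clock: 22.63
eef_pos: [556.0, 92.6, 300.6]
orientation: [[0.997, -0.075, 0.001], [-0.075, -0.997, 0.001], [0.001, -0.001, -1.0]]
force: [-1.0, -0.7, -1.4]
opening: 26.6
```

Call:
step_arm(steps="0 0 0 0 0 0 0; 0 0 0 0 0 0 0; 0 0 0 0 0 0 0; 0 0 0 0 0 0 0; 0 0 0 0 0 0 0")

```text
clock: 23.05
eef_pos: [555.1, 89.2, 300.3]
orientation: [[0.997, -0.078, 0.0], [-0.078, -0.997, -0.0], [0.0, 0.0, -1.0]]
force: [-0.0, -0.7, -0.9]
opening: 26.9
```

```bash
python3 - <<'E'
from h import *
np.set_printoptions(precision=2,suppress=True)
s=sense(); im,c=snap("wrist","w8.png"); print(s["eef_pos"],s["orientation"][:2,0],s["opening"])
a=-0.077; R=np.array([[np.cos(a),-np.sin(a)],[np.sin(a),np.cos(a)]])
for y in (-91,-25,41): print(y,proj(c,[[*(np.array([594.8,78.8])+R@[0,y]),59]]))
t=np.array(s["eef_pos"]); print("eye",proj(c,[t+s["orientation"]@[80,0,170.5]]))
E
```

```text
[555.08  89.23 300.34] [ 1.   -0.08] 26.87765482597783
-91 [[485.08 148.02]]
-25 [[376.72 147.4 ]]
41 [[266.12 147.44]]
eye [[323.78  71.42]]
```

View pics/w8.png

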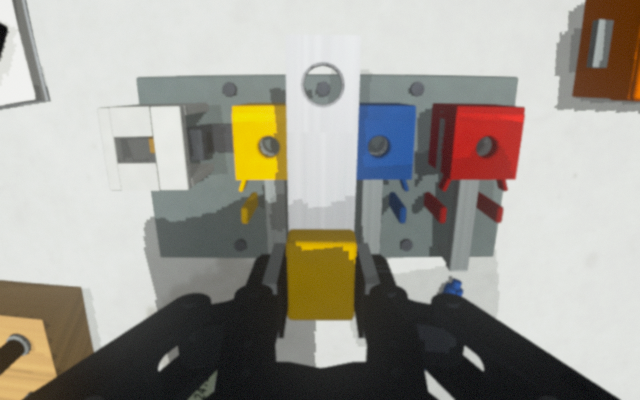

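```bash
cat >> h.py <<'E'
def pitch(im,rows,c0=322):
    g=im.min(2).astype(float); K=np.array(get_calibration("wrist")["intrinsics"]); k1=get_calibration("wrist")["k1"]
    T=np.array(get_calibration("wrist")["tool_from_camera"]); out=[]
    for r in rows:
        d=np.diff(cv2.GaussianBlur(g[r-2:r+3].mean(0).reshape(1,-1),(5,1),0).ravel())
        L=c0-55+np.argmax(d[c0-55:c0-20]); Rr=c0+20+np.argmin(d[c0+20:c0+55])
        p=cv2.undistortPoints(np.array([[[L+.5,r]],[[Rr+.5,r]]],float),K,np.array([k1,0,0,0,0.])).reshape(-1,2)
        z=28/(p[1,0]-p[0,0]); m=p.mean(0); out.append((r,L,Rr,*(T[:3,:3]@[m[0]*z,m[1]*z,z]+T[:3,3])))
    return np.array(out)
E
python3 - <<'E'
from h import *
np.set_printoptions(precision=1,suppress=True)
im=cv2.imread("pics/w8.png")[...,::-1]
o=pitch(im,[45,52,58,112,130,145,160,175,190,205,220]); print(o)
E
```

```text
[[ 45.  296.  360.   92.5   2.2 196.5]
 [ 52.  296.  359.   89.7   2.1 198.5]
 [ 58.  296.  359.   87.1   2.1 197.8]
 [112.  285.  358.   65.1  -0.6 169.9]
 [130.  285.  357.   58.2  -0.8 170. ]
 [145.  286.  357.   52.3  -0.6 170.4]
 [160.  286.  356.   46.2  -0.8 170.8]
 [175.  286.  356.   40.5  -0.8 169.1]
 [190.  287.  355.   33.6  -0.8 171.5]
 [205.  287.  354.   27.   -1.  171.8]
 [220.  287.  354.   21.   -1.  169.9]]
```

```bash
python3 - <<'E'
from h import *
np.set_printoptions(precision=2,suppress=True)
s=sense(); c=cam("wrist",s); t=s["eef_pos"]; O=s["orientation"]; print(t)
H=on(c,[(268.5,145.5),(377.5,145.5),(485.5,146)],59); print(H)
d=H[2]-H[0]; print("yaw",np.arctan2(d[0],-d[1])*-1,np.linalg.norm(d[:2]),"tool yaw",np.arctan2(O[1,0],O[0,0]))
print((H-t)@O)
E=on(c,[(322.5,83)],t[2]-170.5); print("eye",E,(E-t)@O)
E
```

```text
[555.12  89.34 300.31]
[[599.03 118.25  59.  ]
 [594.02  53.5   59.  ]
 [589.07 -11.99  59.  ]]
yaw 0.07634893249623882 130.61604950202172 tool yaw -0.07817366345782421
[[ 41.52 -32.25 241.31]
 [ 41.58  32.69 241.31]
 [ 41.76  98.37 241.31]]
eye [[630.73  83.89 129.81]] [[ 75.81  -0.47 170.5 ]]
```

Call:
step_arm(steps="0 0 0 -0.025 -0.01 0 0; 0 0 0 -0.055 -0.02 0 0; 0 0 0 -0.075 -0.028 0.01 0; 0 0 0 -0.084 -0.0318 0.03 0; 0 0 0 -0.084 -0.0318 0.05 0")

```text
clock: 23.52
eef_pos: [472.3, 128.7, 250.3]
orientation: [[0.997, -0.076, 0.001], [-0.076, -0.997, 0.0], [0.001, -0.0, -1.0]]
force: [0.2, 0.5, -1.9]
opening: 26.9
```

Call:
step_arm(steps="0 0 0 0 0 0.004 0; 0 0 0 0 0 0.008 0; 0 0 0 0 0 0.01 0; 0 0 0 0 0 0.01 0; 0 0 0 0 0 0.01 0")

```text
clock: 23.93
eef_pos: [474.4, 128.0, 240.8]
orientation: [[0.997, -0.078, 0.001], [-0.078, -0.997, 0.0], [0.001, -0.0, -1.0]]
force: [-0.0, -0.6, -1.1]
opening: 26.8
```

Call:
step_arm(steps="0 0 0 0 0 0.004 0; 0 0 0 0 0 0.008 0; 0 0 0 0 0 0.012 0; 0 0 0 0 0 0.016 0; 0 0 0 0 0 0.019 0")

```text
clock: 24.35
eef_pos: [473.8, 128.1, 220.6]
orientation: [[0.997, -0.077, -0.0], [-0.077, -0.997, -0.0], [-0.0, 0.0, -1.0]]
force: [-0.7, -0.4, -1.0]
opening: 27.0
```

Call:
step_arm(steps="0 0 0 0.008 0 0 0; 0 0 0 0.017 0 0 0; 0 0 0 0.026 0 0 0; 0 0 0 0.035 0 0 0; 0 0 0 0.042 0 0 0")

```text
clock: 24.77
eef_pos: [517.2, 124.7, 221.4]
orientation: [[0.997, -0.078, 0.001], [-0.078, -0.997, 0.0], [0.001, -0.0, -1.0]]
force: [0.6, 0.9, -1.9]
opening: 26.5
```

Call:
step_arm(steps="0 0 0 0.0015 0 0 0; 0 0 0 0.003 0 0 0; 0 0 0 0.0045 0 0 0; 0 0 0 0.006 0 0 0; 0 0 0 0.0075 0 0 0")

```text
clock: 25.18
eef_pos: [521.1, 124.4, 220.3]
orientation: [[0.997, -0.077, -0.008], [-0.077, -0.997, -0.001], [-0.008, 0.001, -1.0]]
force: [-21.0, 1.1, 7.3]
opening: 26.9
```

Call:
step_arm(steps="0 0 0 -0.002 0 0.0005 0; 0 0 0 -0.003 0 0.0015 0; 0 0 0 -0.003 0 0.002 0; 0 0 0 -0.003 0 0.002 0; 0 0 0 -0.003 0 0.002 0")

```text
clock: 25.6
eef_pos: [519.9, 124.6, 219.2]
orientation: [[0.997, -0.077, -0.001], [-0.077, -0.997, -0.0], [-0.001, 0.0, -1.0]]
force: [-5.4, 0.1, 3.0]
opening: 26.8
```

Call:
step_arm(steps="0 0 0 0 0 0 0.045; 0 0 0 0 0 0 0.045; 0 0 0 0 0 0 0.045; 0 0 0 0 0 -0.01 0.045; 0 0 0 0 0 -0.03 0.045")

```text
clock: 26.02
eef_pos: [519.9, 124.4, 248.4]
orientation: [[0.997, -0.077, -0.003], [-0.077, -0.997, -0.001], [-0.003, 0.001, -1.0]]
force: [1.5, -0.4, 0.5]
opening: 45.0
```

Call:
step_arm(steps="0 0 0 0 0 -0.03 0.045; 0 0 0 0 0 -0.06 0.045; 0 0 0 0 0 -0.08 0.045; 0 0 0 0 0 -0.08 0.045; 0 0 0 0 0 -0.08 0.045")

```text
clock: 26.43
eef_pos: [520.4, 124.5, 330.7]
orientation: [[0.997, -0.077, 0.003], [-0.077, -0.997, 0.0], [0.003, -0.001, -1.0]]
force: [-0.5, 0.2, 0.2]
opening: 45.0
```

```bash
python3 - <<'E'
from h import *
np.set_printoptions(precision=2,suppress=True)
s=sense(); im,c=snap("wrist","w9.png"); t=s["eef_pos"]; print(t)
for n,z in(("hole",59),("tip",44)): print(n,proj(c,[[599.03,118.25,z]]))
for a,ce,r in blobs(im,"yellow",300)[:4]: print(a,np.array(ce),r,on(c,[ce],60)[0])
u,v=proj(c,[[599,118.2,59]])[0].astype(int); h=im[v-16:v+17:2,u-16:u+17:2].max(2); print(h)
im,c=snap("top","t2.png")
for col,z in(("yellow",24),("blue",24)):
    for a,ce,r in blobs(im,col,30)[:8]:
        if ce[1]<150 or ce[0]<165: continue
        print(col,a,np.array(ce),on(c,[ce],z)[0])
E
```

```text
[520.41 124.52 330.69]
hole [[323.07  82.68]]
tip [[322.96  83.22]]
4506.5 [322.61  80.84] ((322.4999694824219, 86.49998474121094), (64.99998474121094, 82.99998474121094), -0.0) [600.18 118.47  60.  ]
1824.5 [320.58 199.2 ] ((320.5, 199.5), (49.0, 39.0), 90.0) [520.3  125.92  60.  ]
[[237 236 236 236 236 237 236 236 236 236 236 236 236 235 235 236 236]
 [235 236 236 236 235 235 237 236 236 235 236 236 236 236 235 235 235]
 [236 236 236 236 236 235 235 235 236 235 235 236 235 235 235 236 236]
 [236 237 236 235 236 235 232 227 224 226 230 235 235 236 236 236 236]
 [235 236 237 235 231 213 186 163 155 156 188 221 233 236 236 236 236]
 [236 236 235 233 208 153 127 122 121 117 131 170 214 233 236 236 237]
 [237 236 235 220 170 145 134 120 132 126 127 142 170 223 236 235 236]
 [235 236 233 193 144 125 108  93  96  97 101 123 136 201 235 236 236]
 [235 236 229 170 102  85  83  79  78  83  83 101 124 183 230 235 236]
 [236 235 225 156  86  77  78  79  79  81  86  87 108 173 230 236 236]
 [236 235 228 162  88  81  82  80  81  83  91  92 104 186 231 236 235]
 [236 236 232 195 111  81  79  83  80  88  93  93 127 206 234 235 236]
 [235 235 236 222 159 102  82  82  83  92  92 106 173 225 236 235 236]
 [236 236 236 233 218 159 100  85  85  93 118 169 219 232 236 235 235]
 [235 236 235 236 233 219 183 150 146 165 194 224 234 235 235 236 235]
 [236 235 235 236 235 234 232 227 222 228 232 236 235 236 236 236 235]
 [237 235 236 235 236 236 235 236 235 236 235 236 235 236 237 235 236]]
blue 313.5 [503.4  163.84] [ 717.06 -576.79   24.  ]
blue 172.5 [307.83 193.49] [601.78  52.37  24.  ]
blue 139.0 [567.18 189.27] [ 639.34 -790.11   24.  ]
blue 125.0 [321.29 258.19] [401.67   4.95  24.  ]
blue 75.5 [436.6  253.13] [ 425.54 -350.54   24.  ]
```

Call:
step_arm(steps="0 0 0 -0.01 -0.028 0 0.04; 0 0 0 -0.024 -0.065 0 0.04; 0 0 0 -0.038 -0.104 0 0.04; 0 0 0 -0.052 -0.142 0 0.04; 0 0 0 -0.065 -0.178 0.01 0.04")

```text
clock: 26.95
eef_pos: [468.6, 309.0, 319.4]
orientation: [[0.997, -0.078, 0.001], [-0.078, -0.997, 0.0], [0.001, -0.001, -1.0]]
force: [0.8, 0.5, 0.9]
opening: 40.1
```

Call:
step_arm(steps="0 0 0 -0.009 -0.025 0.005 0.04; 0 0 0 -0.012 -0.032 0.015 0.04; 0 0 0 -0.012 -0.032 0.03 0.04; 0 0 0 -0.012 -0.032 0.03 0.04; 0 0 0 -0.012 -0.032 0.03 0.04")

```text
clock: 27.37
eef_pos: [459.7, 339.2, 288.0]
orientation: [[0.997, -0.078, -0.003], [-0.078, -0.997, -0.002], [-0.002, 0.002, -1.0]]
force: [-0.6, 0.3, 0.1]
opening: 39.8
```

Call:
step_arm(steps="0 0 0 0 0 0 0.04; 0 0 0 0 0 0 0.04; 0 0 0 0 0 0 0.04; 0 0 0 0 0 0 0.04; 0 0 0 0 0 0 0.04")

```text
clock: 27.78
eef_pos: [459.9, 339.7, 289.6]
orientation: [[0.997, -0.078, 0.001], [-0.078, -0.997, 0.0], [0.0, -0.0, -1.0]]
force: [0.6, -0.4, 0.2]
opening: 40.0
```

```bash
cat >> h.py <<'E'
def pin(xy,fn):
    s=sense(); im,c=snap("wrist",fn); t=s["eef_pos"]; print(t)
    u,v=proj(c,[[*xy,72]])[0]; print("exp",u,v)
    x0,y0=int(u)-45,int(v)-40; roi=im[y0:y0+80,x0:x0+90]; m=(roi.max(2)<62).astype(np.uint8)
    for k in cv2.findContours(m,0,1)[0]:
        if cv2.contourArea(k)>120:
            b=cv2.boundingRect(k); M=cv2.moments(k); e=(M["m10"]/M["m00"]+x0,M["m01"]/M["m00"]+y0)
            P=on(c,[e],68)[0]; print(cv2.contourArea(k),np.array(b)+[x0,y0,0,0],np.array(e),P,"tool",(P-t)@s["orientation"])
    cv2.imwrite("pics/c_"+fn,cv2.resize(im[y0-20:y0+100,x0-40:x0+130,::-1],None,fx=3.5,fy=3.5))
E
python3 - <<'E'
from h import *
np.set_printoptions(precision=1,suppress=True)
pin((459.8,339.8),"w10.png")
E
```

```text
[459.9 339.7 289.6]
exp 322.5612841832984 225.68311575803523
818.5 [308 207  29  38] [322.  225.4] [458.4 340.2  68. ] tool [ -1.6  -0.3 221.6]
```

View pics/c_w10.png

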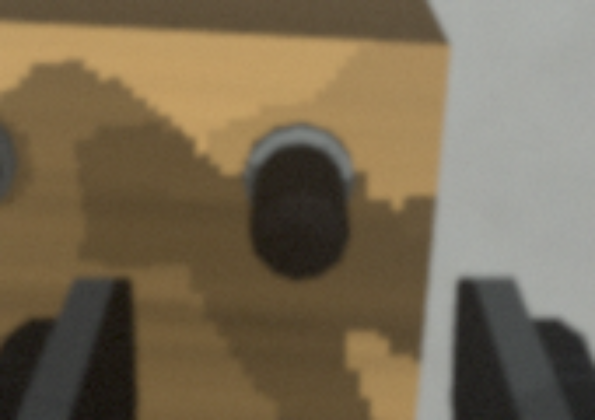

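Call:
step_arm(steps="0 0 0 -0.0005 0 0.015 0.04; 0 0 0 -0.0005 0 0.035 0.04; 0 0 0 -0.0005 0 0.05 0.04; 0 0 0 -0.0005 0 0.0595 0.04; 0 0 0 -0.0005 0 0.0595 0.04")

```text
clock: 28.25
eef_pos: [458.9, 339.6, 228.0]
orientation: [[0.997, -0.077, -0.002], [-0.077, -0.997, -0.002], [-0.002, 0.002, -1.0]]
force: [-1.0, -1.1, -0.6]
opening: 40.1
```

Call:
step_arm(steps="0 0 0 0 0 0 0.02; 0 0 0 0 0 0 0; 0 0 0 0 0 0 0; 0 0 0 0 0 0 0; 0 0 0 0 0 0 0")

```text
clock: 28.67
eef_pos: [459.5, 340.0, 230.8]
orientation: [[0.997, -0.077, 0.001], [-0.077, -0.997, 0.001], [0.001, -0.001, -1.0]]
force: [-0.5, -2.2, 7.3]
opening: 14.1
```

Call:
step_arm(steps="0 0 0 0 0 -0.01 0; 0 0 0 0 0 -0.025 0; 0 0 0 0 0 -0.045 0; 0 0 0 0 0 -0.065 0; 0 0 0 0 0 -0.085 0")

```text
clock: 29.08
eef_pos: [459.1, 339.9, 316.4]
orientation: [[0.997, -0.077, 0.0], [-0.077, -0.997, 0.0], [0.0, -0.0, -1.0]]
force: [0.3, 0.2, -1.6]
opening: 13.6
```

Call:
step_arm(steps="0 0 0 0.014 0.02 0 0; 0 0 0 0.034 0.046 0 0; 0 0 0 0.056 0.076 0 0; 0 0 0 0.08 0.108 0 0; 0 0 0 0.102 0.138 0 0")

```text
clock: 29.5
eef_pos: [551.0, 192.8, 315.7]
orientation: [[0.997, -0.077, 0.001], [-0.077, -0.997, 0.0], [0.001, -0.0, -1.0]]
force: [0.7, -1.3, 0.8]
opening: 13.8
```

Call:
step_arm(steps="0 0 0 0.022 0.03 0 0; 0 0 0 0.04 0.055 0 0; 0 0 0 0.05 0.068 0 0; 0 0 0 0.0542 0.0722 0 0; 0 0 0 0.0542 0.0722 0 0")

```text
clock: 29.92
eef_pos: [599.0, 117.9, 315.0]
orientation: [[0.997, -0.079, 0.0], [-0.079, -0.997, 0.0], [0.0, -0.0, -1.0]]
force: [0.3, 0.2, -0.7]
opening: 13.5
```

Call:
step_arm(steps="0 0 0 0 0 0 0; 0 0 0 0 0 0 0; 0 0 0 0 0 0 0; 0 0 0 0 0 0 0; 0 0 0 0 0 0 0")

```text
clock: 30.33
eef_pos: [598.5, 118.9, 314.8]
orientation: [[0.997, -0.076, -0.0], [-0.076, -0.997, 0.0], [-0.0, -0.0, -1.0]]
force: [0.9, 0.4, -0.3]
opening: 13.9
```

```bash
cat > hole.py <<'E'
import sys
from h import *
np.set_printoptions(precision=2,suppress=True)
fn,hx,hy,col=sys.argv[1],float(sys.argv[2]),float(sys.argv[3]),sys.argv[4]
s=sense(); im,c=snap("wrist",fn); t=s["eef_pos"]; O=s["orientation"]; print(t,O[:2,2],s["opening"])
print("exp hole",proj(c,[[hx,hy,59]])[0],"tip",proj(c,[t+O@[0,0,220.5]])[0])
h=cv2.cvtColor(im,cv2.COLOR_RGB2HSV); a,b,_,_=R[col]; ear=cv2.inRange(h,(a,150,40),(b,255,255))
k,hi=cv2.findContours(ear,cv2.RETR_CCOMP,cv2.CHAIN_APPROX_NONE)
for q,g in zip(k,hi[0]):
    if g[3]>=0 and cv2.contourArea(q)>80:
        e=cv2.fitEllipse(q); P=on(c,[e[0]],59)[0]; print("hole",e,P,"tool",(P-t)@O)
u,v=proj(c,[[hx,hy,59]])[0].astype(int)
cv2.imwrite("pics/c_"+fn,cv2.resize(im[v-60:v+80,u-80:u+80,::-1],None,fx=4,fy=4,interpolation=cv2.INTER_CUBIC))
E
python3 hole.py w11.png 598.6 118.3 yellow
```

```text
[598.48 118.92 314.76] [-0.  0.] 13.91036181136937
exp hole [323.3  204.14] tip [322.63 223.44]
hole ((322.8136901855469, 202.95086669921875), (16.13760757446289, 19.433351516723633), 92.32923889160156) [599.45 118.57  59.  ] tool [  1.     0.29 255.76]
```

View pics/c_w11.png

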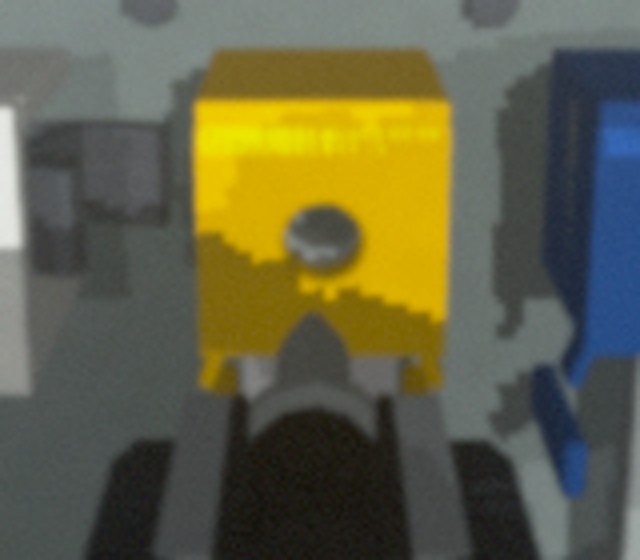

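Call:
step_arm(steps="0 0 0 0.0003 0.0012 0.005 0; 0 0 0 0.0003 0.0012 0.015 0; 0 0 0 0.0003 0.0012 0.025 0; 0 0 0 0.0003 0.0012 0.03 0; 0 0 0 0.0003 0.0012 0.03 0")

```text
clock: 30.8
eef_pos: [598.5, 116.9, 282.6]
orientation: [[0.997, -0.077, -0.003], [-0.077, -0.997, -0.0], [-0.003, 0.001, -1.0]]
force: [-0.0, -0.6, -1.2]
opening: 13.8
```

Call:
step_arm(steps="0 0 0 0 0 0.004 0; 0 0 0 0 0 0.008 0; 0 0 0 0 0 0.012 0; 0 0 0 0 0 0.016 0; 0 0 0 0 0 0.02 0")

```text
clock: 31.22
eef_pos: [599.0, 117.0, 264.4]
orientation: [[0.997, -0.077, 0.0], [-0.077, -0.997, -0.0], [0.0, -0.0, -1.0]]
force: [-0.1, 0.8, -0.3]
opening: 14.0
```

Call:
step_arm(steps="0 0 0 0 -0.0004 0.003 0; 0 0 0 0 -0.0005 0.006 0; 0 0 0 0 -0.0005 0.009 0; 0 0 0 0 -0.0005 0.012 0; 0 0 0 0 -0.0005 0.015 0")

```text
clock: 31.63
eef_pos: [598.8, 117.5, 249.4]
orientation: [[0.997, -0.077, -0.001], [-0.077, -0.997, -0.0], [-0.001, 0.0, -1.0]]
force: [-2.8, 0.2, 1.1]
opening: 14.2
```

Call:
step_arm(steps="0 0 0 0 0 0.002 0; 0 0 0 0 0 0.004 0; 0 0 0 0 0 0.006 0; 0 0 0 0 0 0.008 0; 0 0 0 0 0 0.01 0")

```text
clock: 32.05
eef_pos: [598.9, 117.5, 239.7]
orientation: [[0.997, -0.077, -0.001], [-0.077, -0.997, 0.0], [-0.001, 0.0, -1.0]]
force: [-10.4, -0.9, 26.2]
opening: 13.7
```

Call:
step_arm(steps="0 0 0 0 0 -0.001 0.04; 0 0 0 0 0 -0.001 0.04; 0 0 0 0 0 -0.001 0.04; 0 0 0 0 0 -0.01 0.04; 0 0 0 0 0 -0.03 0.04")

```text
clock: 32.47
eef_pos: [598.5, 117.4, 268.4]
orientation: [[0.997, -0.077, -0.003], [-0.077, -0.997, -0.0], [-0.003, 0.001, -1.0]]
force: [0.6, -0.1, -0.8]
opening: 40.0
```

Call:
step_arm(steps="0 0 0 0 0 -0.03 0.04; 0 0 0 0 0 -0.06 0.04; 0 0 0 0 0 -0.09 0.04; 0 0 0 0 0.01 -0.09 0.06; 0 0 0 0 0.03 -0.09 0.06")

```text
clock: 32.88
eef_pos: [596.9, 88.5, 362.4]
orientation: [[0.997, -0.075, 0.005], [-0.075, -0.997, 0.001], [0.005, -0.001, -1.0]]
force: [0.1, 0.0, 0.3]
opening: 59.7
```

Call:
step_arm(steps="0 0 0 -0.006 0.035 0 0.06; 0 0 0 -0.013 0.075 0 0.06; 0 0 0 -0.02 0.115 0 0.06; 0 0 0 -0.027 0.155 0 0.06; 0 0 0 -0.033 0.195 0 0.06")

```text
clock: 33.3
eef_pos: [547.8, -106.0, 360.2]
orientation: [[0.997, -0.077, 0.001], [-0.077, -0.997, -0.0], [0.001, 0.0, -1.0]]
force: [0.6, 0.3, -0.6]
opening: 60.0
```

Call:
step_arm(steps="0 0 -0.05 -0.007 0.04 0 0.06; 0 0 -0.1 -0.014 0.08 0 0.06; 0 0 -0.15 -0.021 0.12 0 0.06; 0 0 -0.2 -0.028 0.16 0 0.06; 0 0 -0.247 -0.035 0.195 0 0.06")

```text
clock: 33.72
eef_pos: [497.6, -298.4, 360.2]
orientation: [[0.985, 0.171, 0.001], [0.171, -0.985, -0.001], [0.001, 0.001, -1.0]]
force: [0.4, 0.3, -0.1]
opening: 60.0
```

Call:
step_arm(steps="0 0 0 0 0.045 0 0.06; 0 0 0 0 0.045 0 0.06; 0 0 0 0 0.045 0 0.06; 0 0 0 0 0.045 0 0.06; 0 0 0 0 0.045 0 0.06")

```text
clock: 34.13
eef_pos: [506.4, -339.2, 359.7]
orientation: [[0.986, 0.17, -0.0], [0.17, -0.986, 0.0], [-0.0, -0.0, -1.0]]
force: [0.1, 0.1, 0.1]
opening: 59.8
```

```bash
python3 - <<'E'
from h import *
np.set_printoptions(precision=2,suppress=True)
im,c=coupon("blue","w12.png")
s=sense(); t=s["eef_pos"]; O=s["orientation"]; print(O)
b=[q for q in blobs(im,"blue",300) if abs(q[1][0]-320)<120]; ce=b[0][1]; P=on(c,[ce],22)[0]; print("block tool",(P-t)@O)
# eye: circle of darker pixels inside bright bar, ahead of block
g=cv2.cvtColor(im,cv2.COLOR_RGB2GRAY)
for k in cv2.HoughCircles(g[90:215,250:390],cv2.HOUGH_GRADIENT,1,20,param1=80,param2=12,minRadius=5,maxRadius=12)[0][:4]:
    e=(k[0]+250,k[1]+90); Q=on(c,[e],8)[0]; print("eye?",e,k[2],(Q-t)@O,np.linalg.norm(Q[:2]-P[:2]))
E
```

```text
[ 506.37 -339.23  359.73] [0.99 0.17] [-0.67  0.73]
blue 382.0 [625.51  12.06] [ 690.97 -566.2    22.  ] [20.65 27.49 21.01 27.75] [26. 29.] 90.0 [ 695.73 -547.41  702.6  -574.02  682.81 -581.06  676.2  -554.11]
[[ 0.99  0.17 -0.  ]
 [ 0.17 -0.99  0.  ]
 [-0.   -0.   -1.  ]]Traceback (most recent call last):
  File "<stdin>", line 5, in <module>
IndexError: list index out of range
```

```bash
python3 - <<'E'
from h import *
np.set_printoptions(precision=2,suppress=True)
R["blue"]=(100,125,100,25)
s=sense();c=cam("wrist",s); im=cv2.imread("pics/w12.png")[...,::-1].copy(); t=s["eef_pos"]; O=s["orientation"]
for a,ce,r in blobs(im,"blue",200): P=on(c,[ce],22)[0]; print(a,np.array(ce),r[1],r[2],P,(P-t)@O)
im,c=snap("top","t3.png")
for a,ce,r in blobs(im,"blue",20):
    if ce[1]>150 and ce[0]>165 : print("top",a,np.array(ce),on(c,[ce],24)[0])
E
```

```text
2112.0 [611.74  20.73] (52.0, 64.0) 90.0 [ 681.48 -555.72   22.  ] [135.67 243.33 337.72]
845.0 [319.1  258.18] (27.0, 35.0) 0.0 [ 426.73 -350.08   22.  ] [-80.41  -2.63 337.82]
top 482.5 [502.88 165.86] [ 710.24 -574.65   24.  ]
top 196.5 [565.37 190.08] [ 636.48 -783.55   24.  ]
top 192.5 [307.73 193.72] [601.05  52.66  24.  ]
top 86.5 [324.03 251.29] [422.96  -2.9   24.  ]
```

```bash
python3 - <<'E'
from h import *
np.set_printoptions(precision=2,suppress=True)
s=sense();c=cam("wrist",s); im=cv2.imread("pics/w12.png")[...,::-1].copy(); t=s["eef_pos"]; O=s["orientation"]
u,v=proj(c,[t+O@[0,-2.6,352]])[0]; print(u,v)
g=cv2.cvtColor(im,cv2.COLOR_RGB2GRAY); x0,y0=int(u)-35,int(v)-30
k=cv2.HoughCircles(cv2.resize(g[y0:y0+60,x0:x0+70],None,fx=3,fy=3,interpolation=cv2.INTER_CUBIC),cv2.HOUGH_GRADIENT,1,40,param1=80,param2=15,minRadius=18,maxRadius=32)
for q in (k[0][:4] if k is not None else []):
    e=(q[0]/3+x0,q[1]/3+y0); Q=on(c,[e],8)[0]; print(e,q[2]/3,(Q-t)@O)
cv2.imwrite("pics/w12c.png",cv2.resize(im[130:290,240:400,::-1],None,fx=3.5,fy=3.5))
E
```

```text
319.1653394098146 172.6607296753071
```

```bash
python3 - <<'E'
from h import *
np.set_printoptions(precision=3,suppress=True)
a=.149; s=dict(eef_pos=np.array([469.95,-167.84,359.18]),orientation=np.array([[np.cos(a),np.sin(a),0],[np.sin(a),-np.cos(a),0],[0,0,-1.]]))
c=cam("wrist",s); im=cv2.imread("pics/w7.png")[...,::-1].copy(); R["blue"]=(100,125,100,25)
b=[q for q in blobs(im,"blue",200) if 450<q[1][0]<550][0]; print(b)
g=cv2.cvtColor(im,cv2.COLOR_RGB2GRAY)[155:182,490:520]; print(g[::2,::2])
E=on(c,[(504.7,168)],4)[0]; 
for p in [b[1]]: P=on(c,[p],21)[0]; d=E-P; print(E,P,np.arctan2(d[1],d[0]),np.hypot(*d[:2]))
E
```

```text
(837.5, (501.86328358208954, 247.7381094527363), ((501.4890441894531, 247.5733642578125), (27.245197296142578, 36.49175262451172), 8.530765533447266))
[[ 75 135 165 166 168 169 167 170 167 162 165 167 166 167 168]
 [ 80 144 166 168 166 170 168 169 166 163 166 166 168 169 167]
 [ 82 147 166 167 169 167 162 161 153 156 162 168 165 168 168]
 [ 86 152 168 168 169 164 160 139 117 111 140 159 165 166 165]
 [ 97 156 165 165 164 170 172 164 137  93  98 135 165 166 167]
 [102 158 166 166 168 175 176 176 144  96  77 112 158 168 164]
 [107 161 164 164 172 176 178 169 132  93  76 107 156 167 165]
 [112 163 168 165 173 178 177 163 120  87  76 113 156 166 165]
 [122 164 166 165 174 177 175 149 104  77  86 128 161 166 167]
 [129 164 166 165 165 167 161 119  83  86 117 151 165 165 167]
 [136 165 168 163 155 133 110  96 104 122 150 163 166 166 167]
 [142 165 167 167 165 157 146 142 150 159 163 166 166 165 170]
 [146 163 167 167 166 165 164 162 163 163 164 166 166 165 169]
 [151 164 166 167 163 165 168 162 161 165 166 164 165 163 170]]
[ 500.124 -339.03     4.   ] [ 426.095 -350.326   21.   ] 0.15141994445531787 74.88514612773935
```

Call:
step_arm(steps="0 0 0.015 -0.03 -0.001 0.015 0.06; 0 0 0.015 -0.06 -0.002 0.035 0.06; 0 0 0.015 -0.0852 -0.0027 0.06 0.06; 0 0 0.015 -0.0852 -0.0027 0.095 0.06; 0 0 0.015 -0.0852 -0.0027 0.13 0.06")

```text
clock: 34.65
eef_pos: [421.2, -351.6, 229.6]
orientation: [[0.988, 0.154, 0.002], [0.154, -0.988, -0.002], [0.001, 0.002, -1.0]]
force: [0.3, -0.6, 0.4]
opening: 60.2
```

Call:
step_arm(steps="0 0 0 0 0 0.02 0.06; 0 0 0 0 0 0.04 0.06; 0 0 0 0 0 0.0505 0.06; 0 0 0 0 0 0.0505 0.06; 0 0 0 0 0 0.0505 0.06")

```text
clock: 35.07
eef_pos: [422.2, -351.8, 179.6]
orientation: [[0.988, 0.155, 0.0], [0.155, -0.988, -0.0], [0.0, 0.0, -1.0]]
force: [-0.1, -0.4, -0.2]
opening: 59.8
```

Call:
step_arm(steps="0 0 0 0 0 0 0.02; 0 0 0 0 0 0 0.0; 0 0 0 0 0 0 0.0; 0 0 0 0 0 0 0.0; 0 0 0 0 0 0 0.0")

```text
clock: 35.48
eef_pos: [422.2, -352.3, 180.7]
orientation: [[0.988, 0.154, 0.002], [0.154, -0.988, -0.002], [0.001, 0.002, -1.0]]
force: [-0.4, 0.9, 8.5]
opening: 26.8
```

Call:
step_arm(steps="0 0 0 0 0 -0.015 0; 0 0 0 0 0 -0.04 0; 0 0 0 0 0 -0.07 0; 0 0 0 0 0 -0.1 0; 0 0 0 0 0 -0.12 0")

```text
clock: 35.9
eef_pos: [422.0, -352.2, 302.4]
orientation: [[0.988, 0.154, 0.002], [0.154, -0.988, -0.002], [0.002, 0.002, -1.0]]
force: [-0.1, -0.9, -2.2]
opening: 26.5
```

Call:
step_arm(steps="0 0 0 0.008 -0.015 0 0; 0 0 0 0.02 -0.04 0 0; 0 0 0 0.036 -0.07 0 0; 0 0 0 0.052 -0.104 0 0; 0 0 0 0.07 -0.14 0 0")

```text
clock: 36.32
eef_pos: [469.4, -201.7, 299.9]
orientation: [[0.988, 0.153, 0.001], [0.153, -0.988, -0.001], [0.001, 0.001, -1.0]]
force: [1.2, 0.3, -1.4]
opening: 27.0
```

Call:
step_arm(steps="0 0 0 0.018 -0.034 0 0; 0 0 0 0.036 -0.068 0 0; 0 0 0 0.052 -0.1 0 0; 0 0 0 0.066 -0.127 0 0; 0 0 0 0.08 -0.153 0 0")

```text
clock: 36.73
eef_pos: [525.1, -37.5, 299.9]
orientation: [[0.988, 0.155, 0.001], [0.155, -0.988, -0.0], [0.001, 0.0, -1.0]]
force: [0.4, -0.4, -1.6]
opening: 26.3
```

Call:
step_arm(steps="0 0 0.08 0.014 -0.024 0 0; 0 0 0.16 0.026 -0.045 0 0; 0 0 0.231 0.0341 -0.0583 0 0; 0 0 0.231 0.0341 -0.0583 0 0; 0 0 0.231 0.0341 -0.0583 0 0")

```text
clock: 37.15
eef_pos: [549.6, 23.8, 299.5]
orientation: [[0.997, -0.074, 0.0], [-0.074, -0.997, -0.0], [0.0, 0.0, -1.0]]
force: [-0.6, -0.3, -1.2]
opening: 26.4
```

Call:
step_arm(steps="0 0 0 0 0 0 0; 0 0 0 0 0 0 0; 0 0 0 0 0 0 0; 0 0 0 0 0 0 0; 0 0 0 0 0 0 0")

```text
clock: 37.57
eef_pos: [549.6, 23.0, 299.3]
orientation: [[0.997, -0.077, 0.0], [-0.077, -0.997, -0.0], [0.0, 0.0, -1.0]]
force: [0.1, -0.8, -0.5]
opening: 27.0
```

```bash
python3 - <<'E'
from h import *
np.set_printoptions(precision=2,suppress=True)
s=sense(); im,c=snap("wrist","w13.png"); t=s["eef_pos"]; O=s["orientation"]; print(t,np.arctan2(O[1,0],O[0,0]),s["opening"])
o=pitch(im,[112,130,145,160,175,190,205,220]); print(o[:,3:])
for nm,p in (("yel",(599.03,118.25)),("blue",(594.02,53.5)),("red",(589.07,-11.99))):
    P=proj(c,[[*p,59]])[0]; print(nm,P,(np.array([*p,59])-t)@O)
    if nm=="yel": continue
    u,v=P.astype(int); g=im[v-20:v+21,u-22:u+23].max(2); m=(g<np.percentile(g,50)*.75).astype(np.uint8)
    k=max(cv2.findContours(m,0,1)[0],key=cv2.contourArea); e,r=cv2.minEnclosingCircle(k); e=(e[0]+u-22,e[1]+v-20); Q=on(c,[e],59)[0]; print("  dark",e,r,cv2.contourArea(k),Q,(Q-t)@O)
R["blue"]=(100,125,100,25)
g=cv2.cvtColor(im,cv2.COLOR_RGB2GRAY)[50:115,280:365]; k=cv2.HoughCircles(g,cv2.HOUGH_GRADIENT,1,40,param1=80,param2=12,minRadius=13,maxRadius=24)
for q in (k[0] if k is not None else []):
    e=(q[0]+280,q[1]+50); Q=on(c,[e],t[2]-172)[0]; print("eye",e,q[2],(Q-t)@O)
E
```

```text
[549.62  22.96 299.27] -0.0767459385202392 26.984911263300194
[[ 64.88  -2.21 173.84]
 [ 58.02  -2.2  172.  ]
 [ 52.02  -2.01 172.43]
 [ 45.86  -1.82 172.83]
 [ 40.01  -1.81 171.15]
 [ 33.6   -1.61 171.47]
 [ 27.    -1.4  171.76]
 [ 21.01  -1.4  169.92]]
yel [158.16 145.65] [ 41.95 -98.8  240.27]
blue [265.52 145.1 ] [ 41.92 -33.86 240.27]
  dark (np.float64(276.68207931518555), np.float64(145.26589584350586)) 20.72088623046875 593.5 [593.4  46.9  59. ] [ 41.81 -27.23 240.27]
red [376.33 145.05] [ 42.    31.82 240.27]
  dark (np.float64(378.2777786254883), np.float64(145.72222137451172)) 11.350032806396484 365.5 [588.59 -13.13  59.  ] [ 41.61  32.99 240.27]
eye (np.float32(317.5), np.float32(74.5)) 18.0 [ 78.96  -2.37 172.01]
```

View pics/w13.png

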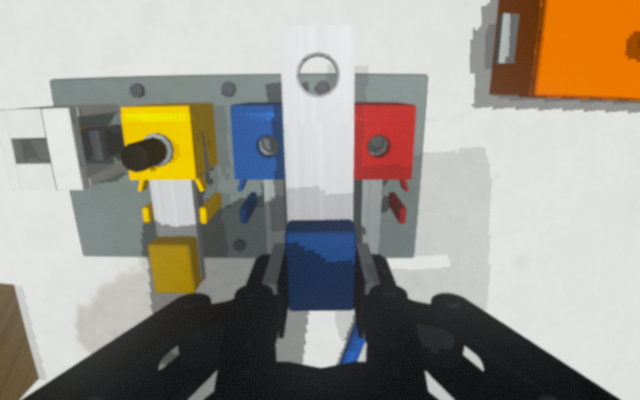

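Call:
step_arm(steps="0 0 0.015 -0.025 -0.01 0 0; 0 0 0.015 -0.055 -0.02 0 0; 0 0 0.015 -0.078 -0.028 0.01 0; 0 0 0.015 -0.087 -0.0316 0.03 0; 0 0 0.015 -0.087 -0.0316 0.05 0")

```text
clock: 38.03
eef_pos: [463.7, 62.2, 249.2]
orientation: [[0.996, -0.09, 0.0], [-0.09, -0.996, 0.0], [0.0, -0.0, -1.0]]
force: [0.4, 0.1, -0.9]
opening: 26.6
```

Call:
step_arm(steps="0 0 0 0 0 0.004 0; 0 0 0 0 0 0.008 0; 0 0 0 0 0 0.009 0; 0 0 0 0 0 0.009 0; 0 0 0 0 0 0.009 0")

```text
clock: 38.45
eef_pos: [465.8, 61.4, 240.9]
orientation: [[0.996, -0.092, 0.001], [-0.092, -0.996, 0.0], [0.001, -0.0, -1.0]]
force: [0.1, 0.2, -0.8]
opening: 26.8
```

Call:
step_arm(steps="0 0 0 0 0 0.004 0; 0 0 0 0 0 0.008 0; 0 0 0 0 0 0.012 0; 0 0 0 0 0 0.016 0; 0 0 0 0 0 0.019 0")

```text
clock: 38.87
eef_pos: [465.3, 61.5, 220.6]
orientation: [[0.996, -0.091, -0.001], [-0.091, -0.996, -0.0], [-0.001, 0.0, -1.0]]
force: [-0.2, 1.1, 1.1]
opening: 26.7
```

Call:
step_arm(steps="0 0 0 0.008 0 -0.0008 0; 0 0 0 0.017 -0.0002 -0.0008 0; 0 0 0 0.026 -0.0004 -0.0008 0; 0 0 0 0.035 -0.0005 -0.0008 0; 0 0 0 0.042 -0.0006 -0.0008 0")

```text
clock: 39.28
eef_pos: [508.5, 58.2, 222.0]
orientation: [[0.996, -0.091, 0.001], [-0.091, -0.996, 0.0], [0.001, -0.0, -1.0]]
force: [-0.8, -0.5, -1.3]
opening: 26.5
```

Call:
step_arm(steps="0 0 0 0.0015 0 0 0; 0 0 0 0.003 0 0 0; 0 0 0 0.0045 0 0 0; 0 0 0 0.006 0 0 0; 0 0 0 0.0075 0 0 0")

```text
clock: 39.7
eef_pos: [512.4, 57.8, 221.0]
orientation: [[0.996, -0.091, -0.009], [-0.091, -0.996, 0.0], [-0.009, 0.001, -1.0]]
force: [-20.3, 2.5, 6.5]
opening: 26.7
```

Call:
step_arm(steps="0 0 0 -0.002 0 0.0005 0; 0 0 0 -0.003 0 0.0015 0; 0 0 0 -0.003 0 0.002 0; 0 0 0 -0.003 0 0.002 0; 0 0 0 -0.003 0 0.002 0")

```text
clock: 40.12
eef_pos: [511.2, 58.0, 220.6]
orientation: [[0.996, -0.091, -0.002], [-0.091, -0.996, -0.0], [-0.002, 0.0, -1.0]]
force: [-7.7, 0.3, 12.8]
opening: 26.5
```

Call:
step_arm(steps="0 0 0 0 0 0 0.045; 0 0 0 0 0 0 0.045; 0 0 0 0 0 0 0.045; 0 0 0 0 0 -0.01 0.045; 0 0 0 0 0 -0.03 0.045")

```text
clock: 40.53
eef_pos: [511.2, 57.9, 249.2]
orientation: [[0.996, -0.091, -0.003], [-0.091, -0.996, -0.0], [-0.003, 0.0, -1.0]]
force: [0.0, -0.2, 0.2]
opening: 44.9
```

Call:
step_arm(steps="0 0 0 0 0 -0.03 0.045; 0 0 0 0 0 -0.06 0.045; 0 0 0 0 0 -0.08 0.045; 0 0 0 0 0 -0.08 0.045; 0 0 0 0 0 -0.08 0.045")

```text
clock: 40.95
eef_pos: [511.8, 57.9, 331.3]
orientation: [[0.996, -0.091, 0.003], [-0.091, -0.996, 0.0], [0.003, -0.0, -1.0]]
force: [0.2, 0.7, -0.1]
opening: 45.1
```

```bash
python3 - <<'E'
from h import *
np.set_printoptions(precision=2,suppress=True)
s=sense(); im,c=snap("wrist","w14.png"); t=s["eef_pos"]; print(t)
R["blue"]=(100,125,100,25)
for a,ce,r in blobs(im,"blue",300)[:4]: print(a,np.array(ce),r,on(c,[ce],60)[0])
u,v=proj(c,[[593.9,53,59]])[0].astype(int); print(u,v); print(im[v-16:v+17:2,u-16:u+17:2].max(2))
E
```

```text
[511.77  57.93 331.34]
4508.5 [319.12  75.27] ((318.5, 81.0), (84.0, 65.0), 90.0) [595.05  52.61  60.  ]
1766.0 [320.58 193.92] ((320.5, 194.5), (49.0, 39.0), 90.0) [515.29  58.91  60.  ]
457.5 [405.52 241.1 ] ((406.0169372558594, 240.03536987304688), (15.476134300231934, 36.77661895751953), 19.44003677368164) [473.46  -0.36  60.  ]
408.5 [371.87 329.53] ((373.4178161621094, 327.7192077636719), (13.693816184997559, 41.78369140625), 20.556045532226562) [398.05  27.98  60.  ]
318 77
[[152 152 151 152 155 156 154 155 154 155 153 152 151 155 153 154 154]
 [150 153 153 153 151 154 156 156 154 156 156 156 154 155 156 156 155]
 [152 151 154 152 155 157 156 158 155 155 152 154 155 154 155 153 153]
 [152 150 150 155 156 152 149 140 131 132 134 146 154 153 152 153 153]
 [151 152 152 154 151 140 117 105 101 100 101 116 135 150 154 156 153]
 [151 153 152 151 142 122 132 147 135 122 121 122 112 131 152 156 157]
 [151 154 154 147 121 122 152 150 121 103 110 119 119 112 147 157 155]
 [154 153 151 139 124 126  97  85  77  71  81  92 105 106 134 154 154]
 [150 154 155 133 111  96  76  70  72  72  75  74  83 100 125 151 155]
 [152 152 150 133  98  73  72  71  69  71  76  84  81  91 122 150 153]
 [153 155 155 141  98  74  72  72  73  72  77  84  86  92 128 149 150]
 [155 155 155 149 115  80  74  72  71  71  74  83  85 103 138 151 153]
 [155 155 155 153 136 117 103  74  71  74  72  85  96 124 148 153 151]
 [154 156 154 154 150 139 116  85  77  76  82 101 124 145 152 152 156]
 [155 153 156 155 155 153 139 125 112 112 118 135 148 156 155 156 156]
 [153 154 153 154 153 156 152 149 150 149 151 154 155 156 155 156 156]
 [152 153 154 153 155 151 155 152 153 154 155 156 155 157 154 154 158]]
```

Call:
step_arm(steps="0 0 0 -0.006 -0.025 0 0.04; 0 0 0 -0.014 -0.062 0 0.04; 0 0 0 -0.022 -0.1 0 0.04; 0 0 0 -0.03 -0.14 0 0.04; 0 0 0 -0.039 -0.18 0 0.04")

```text
clock: 41.42
eef_pos: [488.7, 242.3, 328.8]
orientation: [[0.996, -0.092, -0.002], [-0.092, -0.996, -0.001], [-0.002, 0.001, -1.0]]
force: [1.0, 0.1, 0.3]
opening: 39.9
```

Call:
step_arm(steps="0 0 -0.005 -0.008 -0.038 0 0.04; 0 0 -0.01 -0.016 -0.076 0 0.04; 0 0 -0.015 -0.023 -0.11 0 0.04; 0 0 -0.015 -0.03 -0.14 0 0.04; 0 0 -0.015 -0.0337 -0.156 0.008 0.04")

```text
clock: 41.83
eef_pos: [469.1, 402.1, 321.6]
orientation: [[0.997, -0.074, 0.0], [-0.074, -0.997, 0.001], [0.0, -0.001, -1.0]]
force: [0.4, 0.3, 0.6]
opening: 40.2
```

Call:
step_arm(steps="0 0 0 0 0 0.002 0.04; 0 0 0 0 0 0.002 0.04; 0 0 0 0 0 0.002 0.04; 0 0 0 0 0 0.002 0.04; 0 0 0 0 0 0.002 0.04")

```text
clock: 42.25
eef_pos: [470.4, 398.1, 320.1]
orientation: [[0.997, -0.078, -0.0], [-0.078, -0.997, -0.0], [-0.0, 0.0, -1.0]]
force: [0.6, 0.3, 0.6]
opening: 40.2
```

```bash
python3 - <<'E'
from h import *
np.set_printoptions(precision=1,suppress=True)
pin((467.6,399.2),"w15.png")
E
```

```text
[470.4 398.1 320.1]
exp 320.9781160932085 212.2865172288942
573.0 [309 197  24  32] [320.3 212.4] [466.2 399.8  68. ] tool [ -4.4  -1.4 252.1]
```

Call:
step_arm(steps="0 0 0 -0.0032 -0.0012 0.015 0.04; 0 0 0 -0.0032 -0.0012 0.035 0.04; 0 0 0 -0.0032 -0.0012 0.055 0.04; 0 0 0 -0.0032 -0.0012 0.07 0.04; 0 0 0 -0.0032 -0.0012 0.08 0.04")

```text
clock: 42.72
eef_pos: [466.8, 399.9, 238.6]
orientation: [[0.997, -0.077, -0.001], [-0.077, -0.997, -0.001], [-0.001, 0.001, -1.0]]
force: [0.4, 0.3, 0.1]
opening: 39.8
```

Call:
step_arm(steps="0 0 0 0 0 0.005 0.04; 0 0 0 0 0 0.0095 0.04; 0 0 0 0 0 0.0095 0.04; 0 0 0 0 0 0.0095 0.02; 0 0 0 0 0 0.0095 0.0")

```text
clock: 43.13
eef_pos: [467.1, 400.7, 231.4]
orientation: [[0.997, -0.076, 0.001], [-0.076, -0.997, 0.001], [0.001, -0.001, -1.0]]
force: [-2.3, -7.2, 4.5]
opening: 16.9
```

Call:
step_arm(steps="0 0 0 0 0 0 0; 0 0 0 0 0 0 0; 0 0 0 0 0 0 0; 0 0 0 0 0 0 0; 0 0 0 0 0 0 0")

```text
clock: 43.55
eef_pos: [467.1, 400.3, 231.5]
orientation: [[0.997, -0.076, 0.001], [-0.076, -0.997, -0.0], [0.001, 0.0, -1.0]]
force: [-1.2, -5.9, 5.7]
opening: 14.0
```

Call:
step_arm(steps="0 0 0 0 0 -0.01 0; 0 0 0 0 0 -0.025 0; 0 0 0 0 0 -0.045 0; 0 0 0 0 0 -0.065 0; 0 0 0 0 0 -0.085 0")

```text
clock: 43.97
eef_pos: [466.8, 400.7, 317.4]
orientation: [[0.997, -0.076, 0.001], [-0.076, -0.997, 0.001], [0.001, -0.001, -1.0]]
force: [0.7, -1.3, 0.3]
opening: 13.8
```

Call:
step_arm(steps="0 0 0 0.008 0.018 -0.01 0; 0 0 0 0.02 0.045 -0.02 0; 0 0 0 0.034 0.075 -0.025 0; 0 0 0 0.048 0.106 -0.025 0; 0 0 0 0.062 0.137 -0.025 0")

```text
clock: 44.38
eef_pos: [518.5, 258.1, 342.1]
orientation: [[0.997, -0.076, 0.002], [-0.076, -0.997, 0.001], [0.002, -0.001, -1.0]]
force: [-0.2, -0.0, -0.6]
opening: 13.8
```

Call:
step_arm(steps="0 0 0 0.015 0.034 0 0; 0 0 0 0.031 0.068 0 0; 0 0 0 0.047 0.103 0 0; 0 0 0 0.062 0.137 0 0; 0 0 0 0.075 0.165 0 0")

```text
clock: 44.8
eef_pos: [580.9, 86.8, 341.7]
orientation: [[0.997, -0.077, 0.002], [-0.077, -0.997, 0.0], [0.001, -0.0, -1.0]]
force: [-0.1, 1.0, -1.3]
opening: 14.2
```

Call:
step_arm(steps="0 0 0 0.01 0.022 0 0; 0 0 0 0.0163 0.036 0.005 0; 0 0 0 0.0163 0.036 0.015 0; 0 0 0 0.0163 0.036 0.025 0; 0 0 0 0.0163 0.036 0.025 0")

```text
clock: 45.22
eef_pos: [593.1, 52.8, 313.1]
orientation: [[0.997, -0.076, -0.004], [-0.076, -0.997, 0.0], [-0.004, -0.0, -1.0]]
force: [-0.7, 0.3, -0.9]
opening: 13.8
```

Call:
step_arm(steps="0 0 0 0 0 0 0; 0 0 0 0 0 0 0; 0 0 0 0 0 0 0; 0 0 0 0 0 0 0; 0 0 0 0 0 0 0")

```text
clock: 45.63
eef_pos: [593.9, 52.2, 315.8]
orientation: [[0.997, -0.076, 0.001], [-0.076, -0.997, 0.0], [0.001, -0.0, -1.0]]
force: [0.1, -0.1, -0.7]
opening: 13.7
```

```bash
sed -i 's/ear=cv2.inRange/a=100 if col=="blue" else a; ear=cv2.inRange/' hole.py; python3 hole.py w16.png 593.8 52 blue
```

```text
[593.94  52.16 315.84] [0. 0.] 13.670086515110716
exp hole [322.66 204.26] tip [322.63 223.44]
hole ((321.6044616699219, 203.5233154296875), (18.25788116455078, 21.080686569213867), 84.99649810791016) [594.37  52.67  59.  ] tool [  0.26  -0.51 256.84]
```

View pics/c_w16.png

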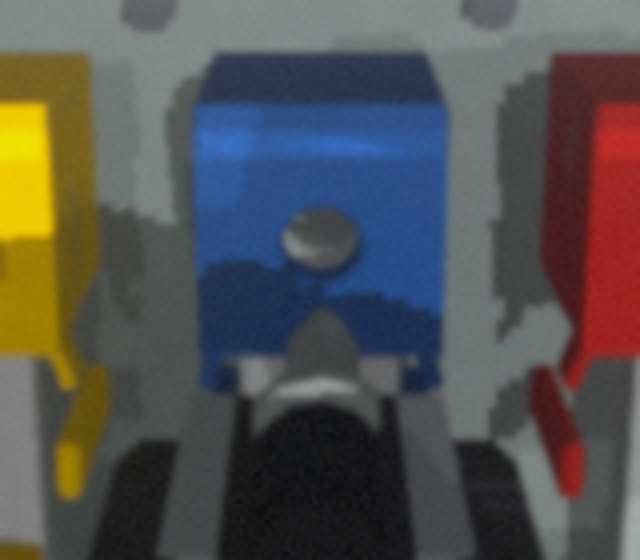

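Call:
step_arm(steps="0 0 0 0 -0.0002 0.005 0; 0 0 0 0 -0.0002 0.015 0; 0 0 0 0 -0.0002 0.025 0; 0 0 0 0 -0.0002 0.03 0; 0 0 0 0 -0.0002 0.03 0")

```text
clock: 46.1
eef_pos: [593.5, 52.0, 283.5]
orientation: [[0.997, -0.076, -0.003], [-0.076, -0.997, -0.0], [-0.003, 0.0, -1.0]]
force: [-0.7, -0.4, -1.2]
opening: 13.6
```

Call:
step_arm(steps="0 0 0 0 0 0.004 0; 0 0 0 0 0 0.008 0; 0 0 0 0 0 0.012 0; 0 0 0 0 0 0.016 0; 0 0 0 0 0 0.02 0")

```text
clock: 46.52
eef_pos: [594.0, 52.1, 265.2]
orientation: [[0.997, -0.076, 0.0], [-0.076, -0.997, 0.0], [0.0, -0.0, -1.0]]
force: [-0.5, 0.2, -1.4]
opening: 13.6
```

Call:
step_arm(steps="0 0 0 0 0 0.003 0; 0 0 0 0 0 0.006 0; 0 0 0 0 0 0.009 0; 0 0 0 0 0 0.012 0; 0 0 0 0 0 0.015 0")

```text
clock: 46.93
eef_pos: [593.7, 52.1, 250.1]
orientation: [[0.997, -0.076, -0.001], [-0.076, -0.997, 0.0], [-0.001, 0.0, -1.0]]
force: [-3.6, 0.4, 1.1]
opening: 14.4
```

Call:
step_arm(steps="0 0 0 0 0 0.002 0; 0 0 0 0 0 0.004 0; 0 0 0 0 0 0.006 0; 0 0 0 0 0 0.008 0; 0 0 0 0 0 0.01 0")

```text
clock: 47.35
eef_pos: [593.7, 52.1, 240.4]
orientation: [[0.997, -0.076, -0.001], [-0.076, -0.997, 0.0], [-0.001, 0.0, -1.0]]
force: [-9.3, 0.0, 23.1]
opening: 14.0
```

Call:
step_arm(steps="0 0 0 -0.0003 0 0.0005 0; 0 0 0 -0.0006 0 0.001 0; 0 0 0 -0.0006 0 0.001 0; 0 0 0 -0.0006 0 0.001 0; 0 0 0 -0.0006 0 0.001 0")

```text
clock: 47.77
eef_pos: [593.5, 52.1, 240.4]
orientation: [[0.997, -0.076, 0.001], [-0.076, -0.997, -0.0], [0.001, 0.0, -1.0]]
force: [-6.1, 0.7, 11.4]
opening: 13.9
```

Call:
step_arm(steps="0 0 0 0 0 -0.001 0.04; 0 0 0 0 0 -0.001 0.04; 0 0 0 0 0 -0.001 0.04; 0 0 0 0 0 -0.01 0.04; 0 0 0 0 0 -0.03 0.04")

```text
clock: 48.18
eef_pos: [592.9, 52.0, 268.2]
orientation: [[0.997, -0.076, -0.004], [-0.076, -0.997, -0.0], [-0.004, 0.0, -1.0]]
force: [-0.4, -0.1, 0.1]
opening: 39.8
```

Call:
step_arm(steps="0 0 0 0 0 -0.035 0.04; 0 0 0 0 0 -0.07 0.04; 0 0 0 -0.01 0 -0.1 0.04; 0 0 0 -0.03 0 -0.12 0.04; 0 0 0 -0.04 0 -0.12 0.04")

```text
clock: 48.6
eef_pos: [552.9, 55.3, 394.5]
orientation: [[0.997, -0.076, 0.007], [-0.076, -0.997, 0.0], [0.007, -0.001, -1.0]]
force: [0.6, 0.7, -0.1]
opening: 40.0
```

Call:
step_arm(steps="0 0 0 0 0 0 0.04; 0 0 0 0 0 0 0.04; 0 0 0 0 0 0 0.04; 0 0 0 0 0 0 0.04; 0 0 0 0 0 0 0.04")

```text
clock: 49.02
eef_pos: [553.9, 55.1, 388.8]
orientation: [[0.997, -0.076, -0.001], [-0.076, -0.997, -0.0], [-0.001, 0.0, -1.0]]
force: [-0.2, -0.1, -0.0]
opening: 39.8
```

```bash
python3 - <<'E'
from h import *
np.set_printoptions(precision=1,suppress=True)
s=sense(); im,c=snap("wrist","f1.png"); t=s["eef_pos"]; print(t)
for n,x,y in(("yel",598.6,117.8),("blue",593.8,52)):
    B,Tp=proj(c,[[x,y,63]])[0],proj(c,[[x,y,89]])[0]; print(n,"exp base/top",B,Tp)
    x0,y0=int(min(B[0],Tp[0]))-30,int(min(B[1],Tp[1]))-30; roi=im[y0:y0+90,x0:x0+90]
    k=max(cv2.findContours((roi.max(2)<60).astype(np.uint8),0,1)[0],key=cv2.contourArea); M=cv2.moments(k); e=(M["m10"]/M["m00"]+x0,M["m01"]/M["m00"]+y0)
    print("  dark grip",cv2.contourArea(k),np.array(cv2.boundingRect(k))+[x0,y0,0,0],np.array(e),"at z76:",on(c,[e],76)[0])
R["blue"]=(100,125,100,25)
for col in("yellow","blue","orange"):
    for a,ce,r in blobs(im,col,700)[:4]: print(col,a,np.array(ce),r[2],on(c,[ce],64)[0])
# rod: initial vs now in scene, cover in scene
a=cv2.imread("pics/scene0.png")[...,::-1].copy(); b,cs=snap("scene","f2.png")
for I in(a,b): print("green",blobs(I,"green",40)[0])
for q in blobs(b,"orange",300)[:3]: print("orange scene",q)
print("cover exp corners",proj(cs,[[640.1+dx*.997+dy*.077,-199.8-dx*.077+dy*.997,z] for dx in(-35,35) for dy in (-94,94) for z in(0,60)]))
E
```

```text
[553.9  55.1 388.8]
yel exp base/top [242.5 132.1] [235.2 136. ]
  dark grip 296.5 [227 127  23  20] [237.8 136.2] at z76: [597. 119.  76.]
blue exp base/top [322.1 131.6] [322.3 135.5]
  dark grip 279.5 [311 126  19  21] [320.3 136.3] at z76: [591.7  53.6  76. ]
yellow 2716.0 [243.6 129.2] 85.98582458496094 [600.9 116.4  64. ]
yellow 1006.0 [247.  221.6] 90.0 [520.2 124.4  64. ]
blue 2640.0 [321.2 128.7] -0.0 [596.3  52.6  64. ]
blue 995.5 [320.8 220.3] 90.0 [516.5  59.   64. ]
orange 2708.0 [538.   57.9] 2.101654291152954 [ 641.1 -125.3   64. ]
green (69.0, (278.8840579710145, 302.54106280193236), ((279.0, 302.5), (9.0, 10.0), 90.0))
green (85.0, (278.25686274509803, 304.6470588235294), ((278.5, 310.0), (22.0, 11.0), 90.0))
cover exp corners [[363.8 175.7]
 [364.7 160.3]
 [331.5 198.9]
 [331.7 182.5]
 [347.1 169.9]
 [347.7 154.7]
 [314.1 191.9]
 [313.9 175.7]]
```

Call:
step_arm(steps="0 0 0 -0.03 -0.03 0 0.04; 0 0 0 -0.06 -0.06 0 0.04; 0 0 0 -0.09 -0.09 0 0.04; 0 0 0 -0.12 -0.12 0 0.04; 0 0 0 -0.14 -0.14 0 0.04")

```text
clock: 49.53
eef_pos: [422.7, 207.0, 389.4]
orientation: [[0.997, -0.076, -0.001], [-0.076, -0.997, 0.0], [-0.001, -0.0, -1.0]]
force: [1.8, 0.3, -0.0]
opening: 39.7
```

Call:
step_arm(steps="0 0 0 0 -0.035 0 0.04; 0 0 0 0 -0.07 0 0.04; 0 0 0 0 -0.105 0 0.04; 0 0 0 0 -0.14 0 0.04; 0 0 0 0 -0.15 0 0.04")

```text
clock: 49.95
eef_pos: [435.9, 358.7, 389.2]
orientation: [[0.997, -0.074, 0.0], [-0.074, -0.997, 0.001], [0.0, -0.001, -1.0]]
force: [0.7, 0.3, -0.6]
opening: 39.9
```

Call:
step_arm(steps="0 0 0 0 0 0 0.04; 0 0 0 0 0 0 0.04; 0 0 0 0 0 0 0.04; 0 0 0 0 0 0 0.04; 0 0 0 0 0 0 0.04")

```text
clock: 50.37
eef_pos: [436.2, 354.0, 389.7]
orientation: [[0.997, -0.078, 0.0], [-0.078, -0.997, -0.0], [0.0, 0.0, -1.0]]
force: [-0.6, -0.1, 0.3]
opening: 40.2
```

```bash
python3 - <<'E'
from h import *
np.set_printoptions(precision=1,suppress=True)
a=cv2.imread("pics/scene0.png")[...,::-1].copy(); b,cs=snap("scene","f3.png"); t,ct=snap("top","f4.png"); t0=np.load("pics/top0.npy")
R["green"]=(45,85,80,30)
for I in(a,b): print("green scene",blobs(I,"green",40)[0])
for I in(t0,t): print("green top",[(q[0],q[1]) for q in blobs(I,"green",15) if 165<q[1][0]<220])
for q in blobs(b,"orange",80)[:3]: print("orange scene",q[0],np.array(q[1]),cv2.boxPoints(q[2]).ravel())
for q in blobs(t,"orange",80)[:2]: print("orange top",q[0],np.array(q[1]),on(ct,cv2.boxPoints(q[2]),60)[:,:2].ravel())
print("cover bottom/top exp",proj(cs,[[640.1+dx*.997+dy*.077,-199.8-dx*.077+dy*.997,z] for z in (0,60) for dx in(-35,35) for dy in (-94,94)]).ravel())
m=np.abs(t.astype(int)-t0).max(2)  # bystanders: timer, marker, bottle
for n,(u,v) in dict(timer=(258,264),marker=(321,258),bottle=(338,140)).items(): print(n,np.mean(m[v-12:v+12,u-12:u+12]>40))
print(sense()["eef_pos"],sense()["clock"])
E
```

```text
green scene (197.5, (279.19915611814343, 309.0987341772152), ((279.0, 309.5), (23.0, 10.0), 90.0))
green scene (201.0, (278.9726368159204, 309.7686567164179), ((279.05487060546875, 309.993896484375), (22.307172775268555, 10.932723045349121), 83.6598129272461))
green top [(47.0, (183.9468085106383, 250.7659574468085))]
green top []
orange top 1250.0 [390.5 181.6] [ 611.4 -105.1  681.1 -111.6  666.4 -300.4  596.7 -292. ]
orange top 651.5 [132.7 190.4] [565.  774.1 690.4 744.5 613.2 497.7 492.2 529.6]
cover bottom/top exp [363.8 175.7 331.5 198.9 347.1 169.9 314.1 191.9 364.7 160.3 331.7 182.5
 347.7 154.7 313.9 175.7]
timer 0.0
marker 0.0
bottle 0.0
[436.2 354.3 389.7] 50.4667
```

```bash
python3 -c "
from h import *
print(hand_in())"
```

```text
the job is handed in; nothing more can be done
None
```

I finished the task and handed it in at about 50 s of the 210 s; the hand-in gives no verdict.

**What I did:**
- I pressed the latch tab through the slot with the rod, up to about 25 N at the end stop, and put the rod back in its hole.
- I lifted the cover off without it catching and set it down near (640, -200).
- Only the yellow and blue coupons were there; no red one showed in any picture. I slid each into its own yoke until it hit the back stop at about 20 N.
- I put a pin through each coupon. The vertical force rose to 23–26 N within 0.2 mm of the height where the collar should be home.

**Last checks from the pictures:**
- **Pins:** both grips measured within about 2.5 mm of their yoke holes and looked upright.
- **Rod:** it sits within 1 pixel of its starting place in the scene picture. The arm hid it in the last top view.
- **Cover:** its outline in the top view is the right size and place, at (639, -202). The arm hid it in the scene view, so I did not check its height separately.
- **Bystanders:** the timer, marker and bottle show no change from the first picture.

I had used all 16 picture views by then, so these last checks were by measurement rather than by eye. Each pin met about 10 N sideways going in, so the coupon eyes probably sit slightly short of the hole centres. The collars still came down to the expected height.

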